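# Jack up a pack of boards and hold the pump handle

### The arm

A 6-joint arm with a two-finger parallel gripper is mounted at the origin on the work surface. World frame = base frame: x ahead of the robot, y to its left, z up, the work surface at z = 0. Lengths are in mm, angles in rad, forces in N, time in s.
With the tool pointing down it reaches from about 350 to 875 mm from the base axis. Payload 15.5 kg.
Tool frame: the origin (TCP) lies midway between the tips of the shut fingers; the grasp point (between the pads) lies 19 mm behind it (manip.grasp_offset is the distance from the TCP to the grasp point, in mm); x points along the fingers, y is the direction in which the jaws open and shut, and the axes are right-handed (so a half turn about x gives the same grasp; the last joint's range is limited). The gripper opens to 85 mm and grips with 20 to 120 N. Pads are 22 mm wide; open, the fingers measure 114 mm over their backs; the gripper's body (76 mm by 85 mm) begins 54 mm behind the grasp point. The pads swing forward as they close: fully open they stand 13 mm farther back than shut.
Start: joints at [1.153, 0.494, 1.345, -0, 1.302, -0.096], TCP at [198.26, 592.722, 231.277] pointing down, gripper open.
Joint ranges: [-2.91, 2.91], [-0.82, 2.16], [0.22, 2.67], [-1.22, 4.37], [0.12, 2.79], [-3.08, 3.08]. Speed limits (rad/s): [1.89, 1.89, 2.57, 3.01, 3.01, 3.01].

### API

Orientations are given as a unit quaternion [x, y, z, w].
In Python, from plant import sensors, grab_frame, manip gives the robot as it stands.
- The arm moves only by the shell command python3 -m creep 'ROWS'. ROWS is JSON, a list that holds one entry, the list of rows, each a list of 7 numbers: the opening, from 0 (shut) to 1 (fully open), then the shift along the tool's x, y, z in cm, then the turn, a rotation vector about the tool's x, y, z in rad. In form: [[[fingers, tx, ty, tz, rx, ry, rz], ...]]. A call has 1 to 5 rows; each row is the pose to reach, as a shift and turn from the pose commanded when the call began, along the tool's axes at that moment; what a row does not reach only later rows make up. A row lasts 1/12 s, in which the tool goes at most 41.7 mm and 7.16 degrees, less where a joint would pass 70% of its speed; a pose out of reach is approached as far as the arm can. A call with a gripper value outside its range is refused whole. The fingers move at their own pace and stop on an object; the grip force is fixed at half the most. Time passes only in rows, so rows that repeat a pose let the fingers close. It gives the time, the measured TCP pose, the force and the opening at its end, in the units of the state.
- sensors.sense(): the state, without advancing time (a new reading comes with each control period).
- grab_frame(name): name is "scene" or "top"; returns a dict with "color" (480x640x3 uint8, red, green, blue), "z_map" (480x640 float32, mm along the optical axis (not along the pixel's ray), 0 where there is no reading), "mtx" (3x3 intrinsics, pixels), "xyz" and "rotation" of the camera in the world. Camera axes: x right, y up, looking along -z (the intrinsics and any distortion apply to the point x, -y, -z); pixel columns grow to the right and rows downward; lengths in mm; the calibration is good to about 2 mm. A picture is of the moment at which its call begins.
- manip.sign_off(): hands the job in, once; it reports no verdict.
The state is a dict: "time_s": time; "joints": joint angles; "joint_vel": joint speeds; "joint_torque": joint torques, N m; "tool_pos": TCP position; "ee_rot": TCP orientation; "force": force on the tool from outside, world axes, zero at the start; "moment": the same for the moment, N m; "width": finger opening in mm.
Only numpy, scipy, OpenCV 4.12 (cv2) and the standard library are available. Lean on these libraries where they do the work, as an engineer would, in place of code of your own. Each camera call takes 0.05 s, during which the arm holds its last target.

### The job

Clear the two tins of wood finish off the pack of boards first: stand them upright in the free cells of the divided crate, one per cell. Then stand the jack on the bench with its saddle centred under the pack's marked lift point (below the small round boss on the steel lug), and pump the handle, letting it come all the way up between strokes, until both feet on that side are high enough for the 18 mm packer to slip under them. Finish holding the handle fully down and do not let go, because a workmate will then be reaching under the pack; leave the packer, the tape roll, the tape measure and the tin already in the crate where they are.

Things in the scene. Friction and masses are not known exactly. Their poses are not given: they have to be found in the camera images.
- tin0_mid (a point): a plain bare-metal tin of wood finish, round, 52 mm in diameter (54 mm over its rims), 110 mm tall, about 0.3 kg; it stands on top of the pack of boards at the start. The point is on its axis half-way up, 55 mm above its underside; z is the tin's axis
- tin1_mid (a point): a second tin, just like the first, beside it on top of the pack; same point and axes
- tin0: the first tin again: origin at the centre of its underside, z up the tin
- tin1: the second tin again: origin at the centre of its underside, z up the tin
- tin_stored: a third tin of the same kind, already standing in one end cell of the crate: leave it; origin at the centre of its underside
- crate: a low open wooden crate, 222 mm (its x) by 78 mm (its y) by 50 mm high, walls and floor 6 mm, divided into a row of three square cells of 66 mm along its x; loose, 0.9 kg; origin under its centre, z up. The tins stand about 66 mm proud of its rim
- cell0 (a point): centre of the floor of the cell at the crate's -x end, 6 mm above the bench
- cell1 (a point): centre of the floor of the crate's middle cell
- cell2 (a point): centre of the floor of the cell at the crate's +x end (the one with the stored tin)
- pack: strapped pack of four white boards on a plywood skid with four wooden corner feet: 280 (its x) by 380 (y) by 108 mm high, feet 32 mm, about 9.5 kg, loose on the bench; origin under its centre. From the middle of its -x side a steel lug, 60 mm wide and 6 mm thick, sticks out 45 mm, with a round boss (22 mm wide, 4 mm high) on it that marks the lift point. Jacked there it tips on its +x feet
- lift_point (a point): the marked lift point: on the flat underside of the lug, straight below the middle of the round boss, 22 mm out from the skid's edge and 26 mm above the bench while the pack stands flat; x points level from the lug in towards the pack, z up
- foot_a (a point): underside centre of the corner foot on the lug's side, at the pack's +y end (0 when it stands on the bench)
- foot_b (a point): underside centre of the corner foot on the lug's side, at the pack's -y end
- jack: ratchet rack jack, loose, 0.9 kg: steel base plate 180 (its x) by 70 by 6 mm, from -110 to +70 mm; on it an upright housing of two aluminium cheeks, 40 (x) by 34 mm (y) over all and 150 mm high, the toothed rack between them standing 12 mm out of the top when down. Toe with saddle low to +x, pump handle to -x. Origin under the housing's middle, z up
- jack_grip (a point): the place to grip the jack: between the housing's two cheeks, 34 mm apart over their outsides along y, 125 mm above the underside of the base plate, on the jack's upright mid-line; axes as the jack's
- saddle (a point): centre of the top of the saddle, a flat 36 mm square steel pad on the toe, 48 mm to +x of the housing's mid-line; 14.5 mm above the bench with the rack down, so that it passes under the lug. The saddle ends 66 mm, the base plate below it 70 mm, and the housing 20 mm from the mid-line
- rack (a joint): how far the saddle is raised, 0 to 0.058 m. The ratchet keeps it up at steps of about 14, 28, 42 and 56 mm; each full stroke of the handle gives one step, and at the bottom of a stroke the rack is some 1.5 mm above the step. The saddle meets the lug at about 11.5 mm
- handle (a joint): pump handle angle: 0 up (a spring returns it), 0.6 rad fully down on its stop; 0.5 rad above level at 0, 0.1 below level at 0.6. Its pin lies along the jack's y, 12 mm to -x of the housing's mid-line, 85 mm above the base's underside. The ratchet needs 0.57 or more down, then nearly 0, for each step. At the grip it takes 2 to 4 N unloaded, 9 to 14 N under the pack; pressed much harder on its stop, it rocks the jack
- handle_end (a point): the middle of the top face of the handle's rubber grip, 150 mm along the handle from its pin and 9 mm above its middle line; the grip is 26 mm wide, 18 mm thick and 100 mm long (70 to 170 mm from the pin); moves with the handle; its axes are the jack's when the handle is up
- packer: loose hardwood packer, 45 by 200 by 18 mm, lying on the bench: leave it; origin at the centre of its underside
- tape_roll: roll of packing tape, 100 mm in diameter and 48 mm high, lying flat: leave it; origin at the centre of its underside
- tape_measure: black pocket tape measure, 68 by 36 by 64 mm high: leave it; origin at the centre of its underside

How it is judged:
By the outcome, as a careful person would: the job done as asked, in the order asked, and still so for the second after the job is handed in, while the arm keeps its last pose, push and grip.
It also fails if it takes over 72 s, if anything falls off the work surface, if the arm or the gripper's body presses on something with over 40 N, if the wrist force passes 120 N, or if a joint passes its speed limit or range.

## Working session

There is one attempt and no reset: what is moved stays moved. The work goes in short steps, Python scripts to look and compute and a shell command to move; the robot and the scene stay as the last step left them, time stands still between calls to the robot, and variables do not carry over. Pictures are saved under pics/ and viewed, and the job is handed in when it is done.

```bash
ls; mkdir -p pics; python3 - <<'E'
from plant import sensors, grab_frame, manip
import cv2,numpy as np,pickle
print(sensors.sense()); print(manip.grasp_offset)
for n in("scene","top"):
    f=grab_frame(n); cv2.imwrite(f"pics/{n}0.png",f["color"][:,:,::-1]); pickle.dump(f,open(f"{n}0.pkl","wb"))
    print(n,f["mtx"],f["xyz"],f["rotation"],[k for k in f])
E
```

```text
pics
{'time_s': 0.0, 'joints': array([ 1.15249357e+00,  4.94179979e-01,  1.34613242e+00, -2.38273295e-05,
        1.30250874e+00, -9.55338871e-02]), 'joint_vel': array([ 0.00062569, -0.00169229, -0.00081622,  0.00047543, -0.00071594,
        0.00018349]), 'joint_torque': array([-2.28811157e-03, -8.82180619e+01, -3.83861339e+01, -3.74418196e-04,
        1.01646493e-02, -5.96082509e-05]), 'tool_pos': array([198.12182493, 592.38305126, 230.70181282]), 'ee_rot': array([ 0.11319694,  0.69802121, -0.11404123,  0.69781619]), 'force': array([-0.26619836,  0.03410378,  0.14704252]), 'moment': array([-0.00259327,  0.03308941, -0.06093658]), 'width': 85.21667595517552}
18.700000000000003
scene [[465.98738354   0.         319.12626151]
 [  0.         465.98738354 242.90473812]
 [  0.           0.           1.        ]] [935.92442679 635.61985673 787.54237587] [0.11349544 0.38914626 0.88207314 0.24006447] ['color', 'z_map', 'mtx', 'xyz', 'rotation']
top [[570.47366823   0.         317.05637992]
 [  0.         570.47366823 247.57008108]
 [  0.           0.           1.        ]] [ 433.07498603    4.53422404 1514.78971796] [ 0.02309832 -0.03005693 -0.70181025  0.71135464] ['color', 'z_map', 'mtx', 'xyz', 'rotation']
```

View pics/scene0.png

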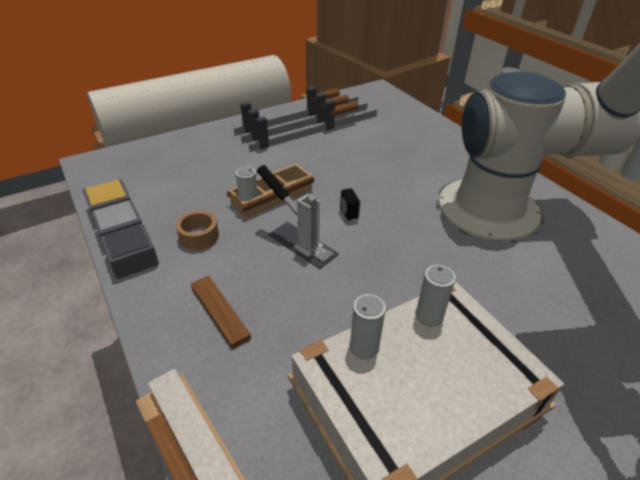

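View pics/top0.png

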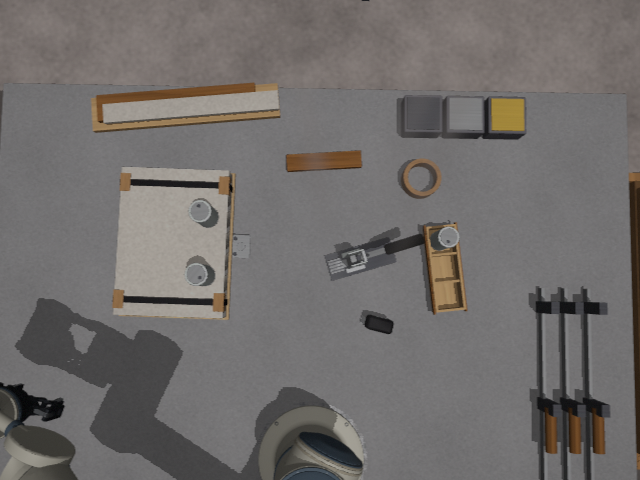

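```bash
cat > h.py <<'E'
import cv2,numpy as np,pickle
from scipy.spatial.transform import Rotation as R
def ray(f,u,v):
    K=f["mtx"]; d=np.array([(u-K[0,2])/K[0,0],-(v-K[1,2])/K[1,1],-1.0])
    return R.from_quat(f["rotation"]).apply(d)
def atz(f,u,v,z):
    d=ray(f,u,v); c=np.array(f["xyz"]); return c+d*(z-c[2])/d[2]
def dep(f,u,v):
    return np.array(f["xyz"])+ray(f,u,v)*f["z_map"][int(round(v)),int(round(u))]
def proj(f,p):
    q=R.from_quat(f["rotation"]).inv().apply(np.array(p)-f["xyz"]); K=f["mtx"]
    return K[0,0]*q[0]/-q[2]+K[0,2], -K[1,1]*q[1]/-q[2]+K[1,2]
def cloud(f):
    v,u=np.mgrid[0:480,0:640]; K=f["mtx"]; z=f["z_map"]
    p=np.stack([(u-K[0,2])/K[0,0]*z,-(v-K[1,2])/K[1,1]*z,-z],-1)
    return R.from_quat(f["rotation"]).apply(p.reshape(-1,3)).reshape(480,640,3)+f["xyz"]
def crop(f,u0,v0,u1,v1,s,name):
    c=f["color"][v0:v1,u0:u1,::-1]; cv2.imwrite("pics/"+name,cv2.resize(c,None,fx=s,fy=s,interpolation=cv2.INTER_CUBIC))
E
python3 - <<'E'
from h import *
t=pickle.load(open("top0.pkl","rb")); s=pickle.load(open("scene0.pkl","rb"))
crop(t,310,210,480,330,4.5,"t_jack.png"); crop(t,100,150,270,330,3.3,"t_pack.png"); crop(s,220,140,370,270,4.5,"s_jack.png")
for n,f in(("top",t),("scene",s)):
    C=cloud(f); ok=f["z_map"]>0
    for nm,(zl,zh,box) in {"tins":(212,226,(300,800,50,600)),"stored":(110,122,(300,800,-500,-150)),"roll":(44,52,(300,800,-500,0))}.items():
        m=ok&(C[...,2]>zl)&(C[...,2]<zh)&(C[...,0]>box[0])&(C[...,0]<box[1])&(C[...,1]>box[2])&(C[...,1]<box[3])
        k,l,st,_=cv2.connectedComponentsWithStats(m.astype(np.uint8))
        for i in range(1,k):
            if st[i,4]>40:
                P=C[l==i]; print(n,nm,st[i],P.min(0).round(1),P.max(0).round(1),((P.min(0)+P.max(0))/2).round(1))
    print(n,"bench z",np.median(C[250:300,270:300,2]) if n=="top" else C[280,270])
E
```

```text
top tins [189 200  23  23 385] [585.8 235.6 212.1] [637.3 287.3 224.4] [611.5 261.5 218.2]
top tins [185 263  23  23 399] [442. 241. 212.] [492.3 292.  224.7] [467.1 266.5 218.4]
top stored [439 226  21  22 323] [ 544.7 -359.8  110. ] [ 596.8 -308.1  121.9] [ 570.7 -333.9  116. ]
top stored [375 247  10   9  48] [ 522.4 -173.1  110.5] [ 541.9 -151.7  121.1] [ 532.2 -162.4  115.8]
top roll [404 158  38  38 372] [ 684.3 -330.9   44. ] [ 783.2 -233.    52. ] [ 733.8 -281.9   48. ]
top roll [440 224  18   7  46] [ 594.4 -372.2   44.2] [ 610.1 -326.7   52. ] [ 602.3 -349.4   48.1]
top roll [425 229  42  86 327] [ 377.1 -394.4   44. ] [ 596.1 -287.4   52. ] [ 486.6 -340.9   48. ]
top roll [457 252   9  41 120] [ 434.3 -390.2   44. ] [ 537.5 -370.3   51.9] [ 485.9 -380.3   48. ]
top bench z -0.76213506823035
scene tins [425 264  31  24 569] [442.3 242.8 212.2] [494.8 296.9 220.7] [468.6 269.8 216.5]
scene tins [353 294  34  26 681] [586.7 239.9 212. ] [639.2 291.8 220.6] [613.  265.8 216.3]
scene stored [236 166  21  13 200] [ 544.8 -355.9  110.1] [ 596.2 -303.5  120.4] [ 570.5 -329.7  115.3]
scene stored [279 196  16   9  65] [ 524.8 -180.4  110.1] [ 550.8 -151.5  121.7] [ 537.8 -166.   115.9]
scene roll [273 163  40  26 235] [ 382.1 -391.9   44. ] [ 474.4 -296.1   51.9] [ 428.2 -344.    48. ]
scene roll [227 186  49  21 250] [ 510.1 -370.1   44. ] [ 616.5 -281.9   52. ] [ 563.3 -326.    48. ]
scene roll [343 199  18  10  44] [ 342.6 -178.4   44.1] [ 374.  -131.5   51.9] [ 358.3 -155.    48. ]
scene roll [176 210  41  27 404] [ 684.2 -330.4   44.1] [ 783.1 -228.1   51.3] [ 733.7 -279.3   47.7]
scene roll [298 233  22   9  54] [ 492.5 -116.3   44.1] [536.7 -78.3  51.9] [514.6 -97.3  48. ]
scene bench z [645.84419125 -52.05857573   0.84129006]
```

View pics/t_jack.png

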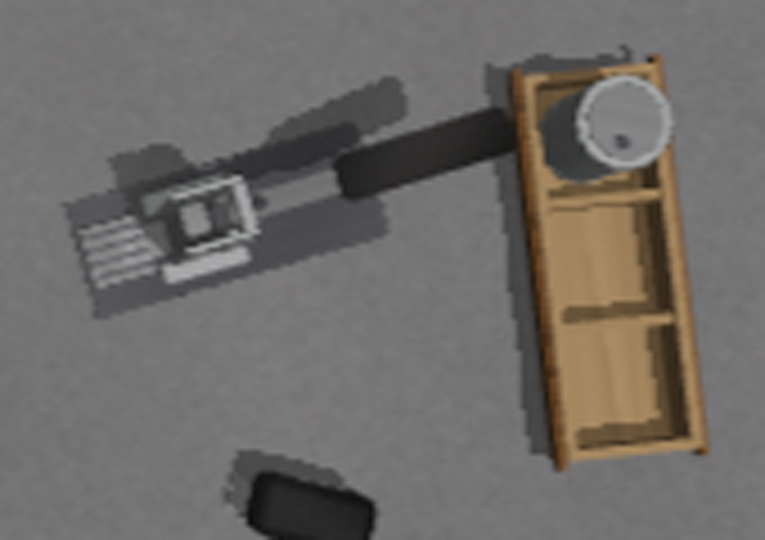

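View pics/t_pack.png

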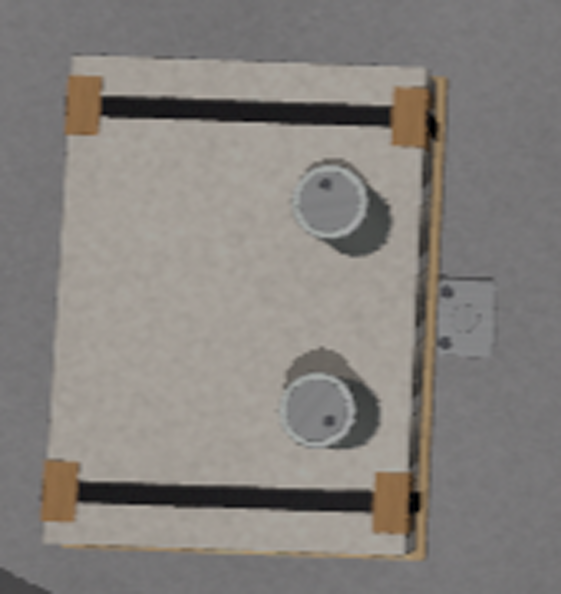

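View pics/s_jack.png

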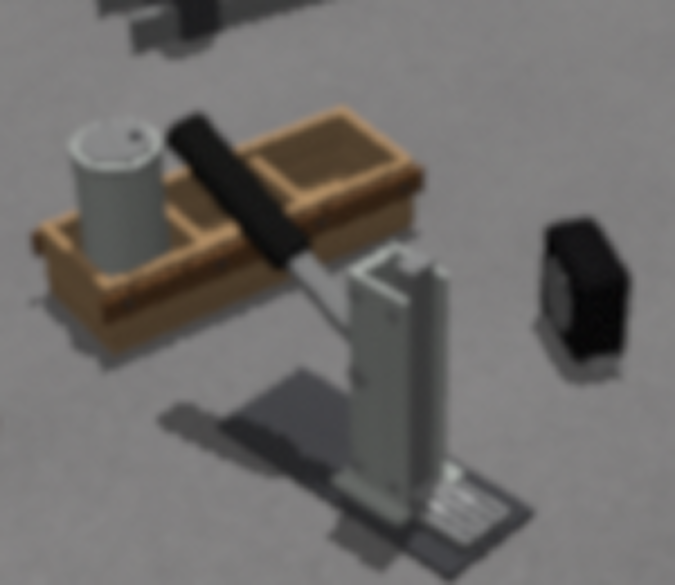

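```bash
python3 - <<'E'
from h import *
t=pickle.load(open("top0.pkl","rb")); s=pickle.load(open("scene0.pkl","rb"))
crop(t,225,225,265,265,15,"t_lug.png"); crop(t,318,225,400,285,9,"t_j2.png")
def rect(P):
    r=cv2.minAreaRect(P[:,:2].astype(np.float32)); return [np.round(x,1) for x in r]
for n,f in(("top",t),("scene",s)):
    C=cloud(f); ok=f["z_map"]>0
    def sel(zl,zh,x0,x1,y0,y1):
        return C[ok&(C[...,2]>zl)&(C[...,2]<zh)&(C[...,0]>x0)&(C[...,0]<x1)&(C[...,1]>y0)&(C[...,1]<y1)]
    print(n,"crate",rect(sel(45,55,370,615,-400,-280)))
    print(n,"packtop",rect(sel(104,112,300,800,90,600)))
    print(n,"lug",rect(sel(26,40,450,600,130,200)))
    print(n,"housing",rect(sel(144,168,450,600,-150,-40)))
    print(n,"base",rect(sel(3.5,9,450,600,-230,0)))
    P=sel(95,200,450,650,-340,-130); a=P[:,:2]-P[:,:2].mean(0);w=np.linalg.svd(a,full_matrices=False)[2][0];print("handle",P.mean(0),np.degrees(np.arctan2(*w[::-1])),P[np.argmin(P[:,1])],P[np.argmax(P[:,1])])
# top pix crate rim
E
```

```text
top crate [array([ 497.5, -341.4]), array([229.6,  86.9]), np.float64(6.8)]
top packtop [array([549.8, 351.1]), array([273.6, 367.6]), np.float64(88.8)]
top lug [array([546.5, 182.7]), array([58.1, 34.3]), np.float64(0.5)]
top housing [array([ 514.1, -105.9]), array([33.6, 40.3]), np.float64(16.6)]
top base [array([ 525.2, -114.3]), array([226.5, 149.3]), np.float64(89.9)]
handle [ 552.56173741 -243.66619302  132.90568621] -76.9741453526057 [ 544.92192363 -339.88775738  111.23641699] [ 528.02512832 -130.8047292    98.10308988]
scene crate [array([ 497.1, -336.1]), array([224.1,  89.2]), np.float64(6.0)]
scene packtop [array([550.2, 353.8]), array([272.5, 370.2]), np.float64(88.6)]
scene lug [array([574.8, 170.6]), array([7. , 2.7]), np.float64(6.2)]
scene housing [array([ 515.1, -102.9]), array([38.7, 42. ]), np.float64(18.4)]
scene base [array([ 532.9, -118.8]), array([144.5, 218.7]), np.float64(5.1)]
handle [ 555.95957742 -235.90194342  130.37741561] 103.87121173459605 [ 582.58453849 -339.89009223  112.89138949] [ 529.89391557 -130.29295315   95.05020586]
```

View pics/t_lug.png

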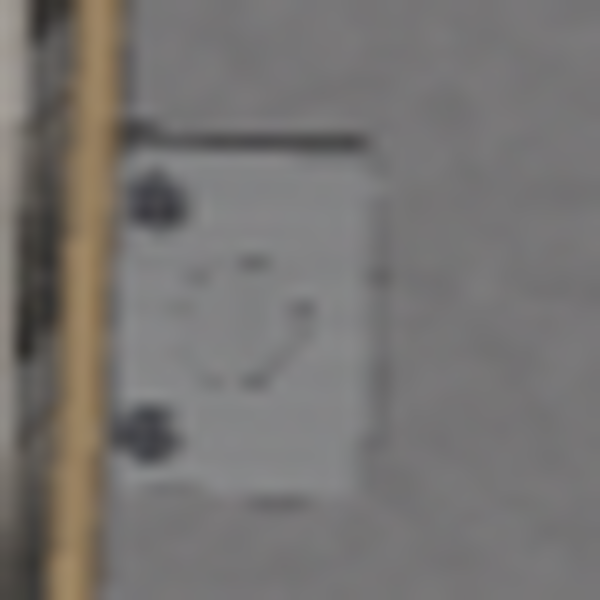

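View pics/t_j2.png

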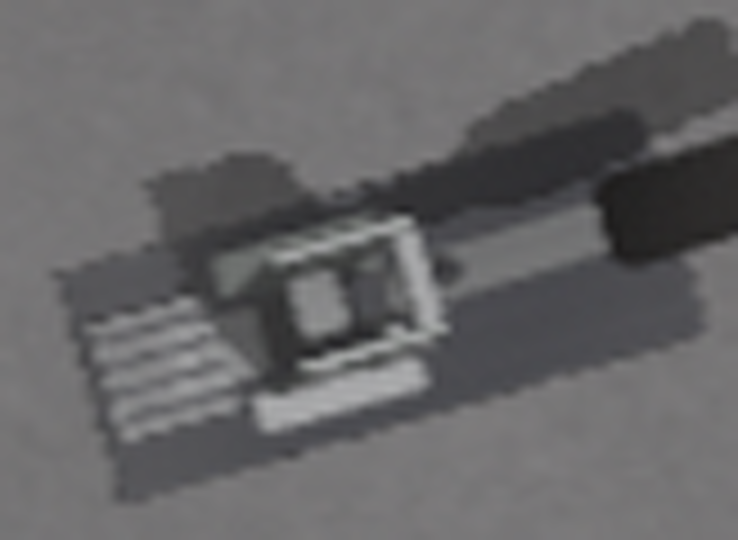

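```bash
cat > g.py <<'E'
import sys,numpy as np
from scipy.spatial.transform import Rotation as R
from plant import sensors
# usage: g.py x y z jawdeg  -> tool-frame shift (cm), rotvec from the measured pose
def rot(jaw):
    a=np.radians(jaw); y=np.array([np.cos(a),np.sin(a),0]); x=np.array([0,0,-1.]); return np.column_stack([x,y,np.cross(x,y)])
if __name__=="__main__":
    s=sensors.sense(); q=R.from_quat(s["ee_rot"]); p=s["tool_pos"]
    M=q.as_matrix(); print("t",round(s["time_s"],2),"p",p.round(1),"jaw",np.degrees(np.arctan2(M[1,1],M[0,1])).round(1),"down",M[:,0].round(3),"w",s["width"].round(1),"F",s["force"].round(1),"j6",s["joints"][5].round(2))
    if len(sys.argv)>4:
        x,y,z,j=map(float,sys.argv[1:5])
        d=q.inv().apply(np.array([x,y,z])-p)/10
        c=[(q.inv()*R.from_matrix(rot(j+k))).as_rotvec() for k in(0,180)]
        r=min(c,key=np.linalg.norm)
        print("shift cm",d.round(2),"rv",r.round(3),"rows by dist",np.linalg.norm(d)/4.17,"by turn",np.degrees(np.linalg.norm(r))/7.16)
E
python3 g.py 612 263.5 250 96.4
python3 - <<'E'
from h import *
t=pickle.load(open("top0.pkl","rb"))
print("lift",atz(t,241.2,246.47,36), "lugtip", atz(t,249.7,246.5,32))
J=lambda a,b:(318+a/9,225+b/9)
B=[atz(t,*J(a,b),6) for a,b in((60,275),(115,500),(705,335),(620,110))]
print(np.round(B,1))
e=B[2]-B[1];print("base yaw",np.degrees(np.arctan2(-e[1],-e[0])))
e=B[0]-B[1];print("toe edge y-dir",np.degrees(np.arctan2(e[1],e[0]))+180)
H=[atz(t,*J(a,b),150) for a,b in((270,250),(410,222),(445,328),(305,365))];print(np.round(H,1))
e=H[1]-H[0];print(np.degrees(np.arctan2(-e[1],-e[0])))
e=H[2]-H[3];print(np.degrees(np.arctan2(-e[1],-e[0])),np.mean(H,0))
E
```

```text
lift [544.70298019 187.69160834  36.        ] lugtip [545.2342099  166.08354349  32.        ]
[[ 525.9  -30.     6. ]
 [ 460.   -47.     6. ]
 [ 510.8 -220.3    6. ]
 [ 577.  -194.9    6. ]]
base yaw 106.35094379520729
toe edge y-dir 194.41492334551123
[[ 524.5  -82.6  150. ]
 [ 532.5 -119.9  150. ]
 [ 504.3 -129.4  150. ]
 [ 493.9  -92.2  150. ]]
102.10702591230609
105.5594137694189 [ 513.8060097  -106.05367987  150.        ]Traceback (most recent call last):
  File "g.py", line 9, in <module>
    M=q.as_matrix(); print("t",round(s["time_s"],2),"p",p.round(1),"jaw",np.degrees(np.arctan2(M[1,1],M[0,1])).round(1),"down",M[:,0].round(3),"w",s["width"].round(1),"F",s["force"].round(1),"j6",s["joints"][5].round(2))
                                                                                                                                                   ^^^^^^^^^^^^^^^^
AttributeError: 'float' object has no attribute 'round'
```

```bash
sed -i 's/s\["width"\].round(1)/round(s["width"],1)/' g.py; python3 g.py 612 263.5 250 96.4
```

```text
t 0.1 p [198.1 592.4 230.8] jaw 71.5 down [-0.    -0.001 -1.   ] w 85.5 F [-0.2 -0.5  0.8] j6 -0.1
shift cm [ -1.91 -18.07  49.68] rv [-0.434 -0.     0.001] rows by dist 12.686188536155653 by turn 3.476774455402562
```

```bash
python3 -m creep '[[[1,-0.4,-1.5,3.5,-0.08,0,0],[1,-0.8,-3,7.5,-0.17,0,0],[1,-1.2,-4.4,11.4,-0.26,0,0],[1,-1.5,-5.8,15.4,-0.35,0,0],[1,-1.9,-7.2,19.4,-0.434,0,0]]]'; python3 g.py 612 263.5 250 96.4
```

```text
time_s: 0.52
tool_pos: [358.1, 463.2, 249.9]
ee_rot: [-0.041, 0.706, 0.041, 0.706]
force: [0.7, 0.8, 0.2]
width: 85.4
t 0.52 p [358.1 463.2 249.9] jaw 96.7 down [-0. -0. -1.] w 85.4 F [0.7 0.8 0.2] j6 -0.88
shift cm [-1.000e-02 -2.278e+01  2.290e+01] rv [ 0.005 -0.     0.   ] rows by dist 7.745965202521814 by turn 0.036390050673609155
```

```bash
python3 -m creep '[[[1,0,-2.9,2.9,0,0,0],[1,0,-5.8,5.8,0,0,0],[1,0,-8.7,8.7,0,0,0],[1,0,-11.6,11.6,0,0,0],[1,0,-14.5,14.5,0,0,0]]]' >/dev/null;  python3 -m creep '[[[1,0,-2.8,2.8,0,0,0],[1,0,-5.6,5.6,0,0,0],[1,0,-8.2,8.3,0,0,0],[1,0,-8.2,8.3,0,0,0]]]'; python3 g.py 612 263.5 164 96.4
```

```text
time_s: 1.27
tool_pos: [613.5, 259.8, 249.2]
ee_rot: [-0.038, 0.706, 0.037, 0.706]
force: [0.3, -0.2, 0.4]
width: 85.3
t 1.27 p [613.5 259.8 249.2] jaw 96.1 down [ 0.001 -0.001 -1.   ] w 85.3 F [ 0.3 -0.2  0.4] j6 -1.37
shift cm [ 8.52  0.4  -0.11] rv [-0.005  0.001  0.001] rows by dist 2.046615626350679 by turn 0.04129614384689301
```

```bash
python3 -m creep '[[[1,2.5,0.2,0,0,0,0],[1,5,0.3,0,0,0,0],[1,7,0.3,0,0,0,0],[1,8.5,0.3,0,0,0,0],[1,8.5,0.3,0,0,0,0]]]'; python3 g.py 612 263.5 164 96.4;  python3 -m creep '[[[0.3,0,0,0,0,0,0],[0.3,0,0,0,0,0,0],[0.3,0,0,0,0,0,0],[0.3,0,0,0,0,0,0],[0.3,0,0,0,0,0,0]]]'; python3 g.py 612 263.5 265 96.4
```

```text
time_s: 1.68
tool_pos: [606.7, 266.7, 161.4]
ee_rot: [-0.04, 0.708, 0.039, 0.704]
force: [-0.9, 0.2, -0.7]
width: 85.3
t 1.68 p [606.7 266.7 161.4] jaw 96.4 down [-0.006 -0.002 -1.   ] w 85.3 F [-0.9  0.2 -0.7] j6 -1.36
shift cm [-0.26 -0.38  0.49] rv [-0.001 -0.006  0.001] rows by dist 0.16206649401958118 by turn 0.04679419889028329
time_s: 2.1
tool_pos: [609.3, 267.5, 166.5]
ee_rot: [-0.039, 0.705, 0.039, 0.707]
force: [-0.5, -2.1, 7.3]
width: 50.9
t 2.1 p [609.3 267.5 166.5] jaw 96.4 down [ 0.002  0.001 -1.   ] w 50.9 F [-0.5 -2.1  7.3] j6 -1.36
shift cm [-9.85 -0.42  0.25] rv [-0.001  0.002 -0.   ] rows by dist 2.364610369863029 by turn 0.019817275452454867
```

```bash
python3 -m creep '[[[0.3,0,0,0,0,0,0],[0.3,-1,0,0,0,0,0],[0.3,-3.5,0,0,0,0,0],[0.3,-6.5,0,0,0,0,0],[0.3,-9,0,0,0,0,0]]]'; python3 g.py 497.3 -339 268 96.4
```

```text
time_s: 2.52
tool_pos: [608.4, 267.5, 257.5]
ee_rot: [-0.039, 0.706, 0.039, 0.706]
force: [1.8, 0.1, -3.3]
width: 51.2
t 2.52 p [608.4 267.5 257.5] jaw 96.4 down [ 0.  0. -1.] w 51.2 F [ 1.8  0.1 -3.3] j6 -1.36
shift cm [ -1.08 -59.04 -17.77] rv [-0.  0. -0.] rows by dist 14.78754927427187 by turn 0.005966274710856575
```

```bash
python3 -m creep '[[[0.3,-0.3,-1.5,-0.45,0,0,0],[0.3,-0.6,-4.5,-1.35,0,0,0],[0.3,-0.9,-8,-2.4,0,0,0],[0.3,-1,-11.8,-3.55,0,0,0],[0.3,-1,-15.6,-4.7,0,0,0]]]' >/dev/null; python3 -m creep '[[[0.3,0,-3.8,-1.15,0,0,0],[0.3,0,-7.6,-2.3,0,0,0],[0.3,0,-11.4,-3.4,0,0,0],[0.3,0,-15.2,-4.6,0,0,0],[0.3,0,-19,-5.7,0,0,0]]]' ; python3 g.py 497.3 -339 268 96.4
```

```text
time_s: 3.35
tool_pos: [542.2, -89.9, 265.2]
ee_rot: [-0.039, 0.706, 0.039, 0.706]
force: [1.0, 0.2, -3.1]
width: 51.4
t 3.35 p [542.2 -89.9 265.2] jaw 96.4 down [-0.  0. -1.] w 51.4 F [ 1.   0.2 -3.1] j6 -1.96
shift cm [ -0.28 -24.26  -7.23] rv [-0.001 -0.    -0.   ] rows by dist 6.069616925084295 by turn 0.004371897057426526
```

```bash
python3 -m creep '[[[0.3,0,-3.8,-1.15,0,0,0],[0.3,0,-7.6,-2.3,0,0,0],[0.3,0,-11.4,-3.4,0,0,0],[0.3,0,-15.2,-4.6,0,0,0],[0.3,0,-18.5,-5.5,0,0,0]]]' >/dev/null; python3 -m creep '[[[0.3,0,-2.8,-0.8,0,0,0],[0.3,0,-4.6,-1.4,0,0,0],[0.3,0,-5.6,-1.7,0,0,0],[0.3,0,-5.6,-1.7,0,0,0],[0.3,0,-5.6,-1.7,0,0,0]]]' ; python3 g.py 497.3 -339 68 96.4
```

```text
time_s: 4.18
tool_pos: [498.5, -335.2, 264.9]
ee_rot: [-0.039, 0.706, 0.039, 0.706]
force: [0.6, 0.7, -1.8]
width: 50.8
t 4.18 p [ 498.5 -335.2  264.9] jaw 96.3 down [-0.     0.001 -1.   ] w 50.8 F [ 0.6  0.7 -1.8] j6 -2.37
shift cm [19.69 -0.38 -0.15] rv [-0.001 -0.    -0.001] rows by dist 4.723851749675653 by turn 0.010642825460457903
```

```bash
python3 - <<'E'
from h import *
from plant import grab_frame
for n in("scene","top"):
    f=grab_frame(n); pickle.dump(f,open(f"{n}1.pkl","wb"))
    crop(f,*((200,60,400,260) if n=="scene" else (360,180,500,340)),3,f"{n}1.png")
E
```

```text
(no output)
```

View pics/scene1.png

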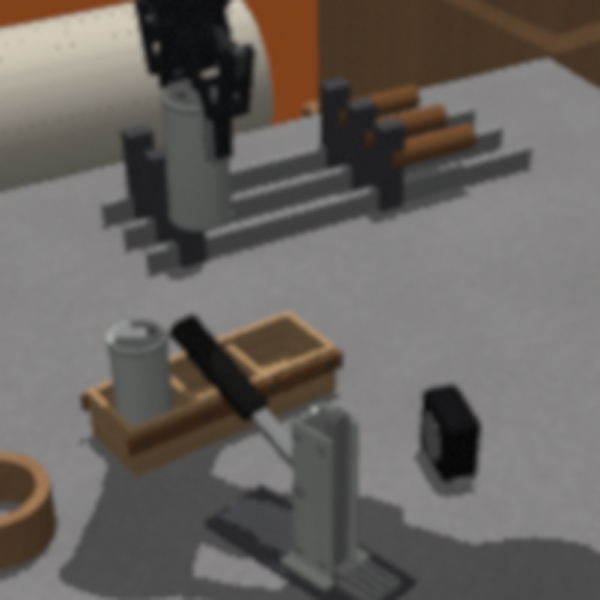

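View pics/top1.png

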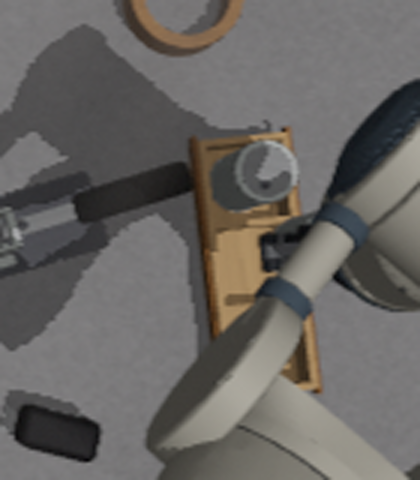

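```bash
python3 - <<'E'
from h import *
f=pickle.load(open("scene1.pkl","rb"))
c=np.array([498.5,-335.2,0])
a=np.linspace(0,2*np.pi,60)
for z in (206,):
    P=np.array([proj(f,c+[27*np.cos(k),27*np.sin(k),z]) for k in a]); P=(P-[200,60])*3
    print(P.min(0),P.max(0))
C=cloud(f)
m=(C[...,2]>215)&(C[...,2]<300)&(abs(C[...,0]-498)<35)&(C[...,1]>-312)&(C[...,1]<-300)
print(m.sum()); 
v,u=np.nonzero((abs(C[...,0]-498)<45)&(abs(C[...,1]+335)<45)&(C[...,2]>212)&(C[...,2]<240))
P=C[v,u];print(P.min(0),P.max(0))
A=np.c_[2*P[:,:2],np.ones(len(P))];sol=np.linalg.lstsq(A,(P[:,:2]**2).sum(1),rcond=None)[0];print(sol,np.sqrt(sol[2]+sol[0]**2+sol[1]**2))
E
```

```text
[171.38009264 198.79489578] [235.99576238 230.59353465]
195
[ 478.27156481 -346.8599075   212.14468805] [ 527.61931892 -306.6922104   239.8253019 ]
[ 5.01383218e+02 -3.34927941e+02 -3.62973608e+05] 24.253846379579155
```

```bash
python3 -m creep '[[[0.3,3,-0.2,-0.4,0,0,0],[0.3,7,-0.2,-0.4,0,0,0],[0.3,11,-0.2,-0.4,0,0,0],[0.3,14,-0.2,-0.4,0,0,0],[0.3,15,-0.2,-0.4,0,0,0]]]'; python3 -m creep '[[[0.3,0,0,0,0,0,0]]]'; python3 g.py 494.3 -337.5 68 96.4
python3 - <<'E'
from h import *
from plant import grab_frame
n="scene"
f=grab_frame(n); pickle.dump(f,open(f"{n}2.pkl","wb")); crop(f,220,90,370,220,4.5,f"{n}2.png")
E
```

```text
time_s: 4.7
tool_pos: [493.5, -335.2, 111.0]
ee_rot: [-0.038, 0.708, 0.041, 0.704]
force: [-1.2, 0.6, -2.4]
width: 51.2
time_s: 4.78
tool_pos: [494.3, -336.2, 113.1]
ee_rot: [-0.039, 0.707, 0.041, 0.705]
force: [0.4, 0.9, -2.5]
width: 50.9
t 4.78 p [ 494.3 -336.2  113.1] jaw 96.4 down [-0.003  0.003 -1.   ] w 50.9 F [ 0.4  0.9 -2.5] j6 -2.38
shift cm [ 4.51 -0.15  0.  ] rv [ 0.001 -0.003 -0.003] rows by dist 1.0820832745276945 by turn 0.035541572134908155
```

View pics/scene2.png

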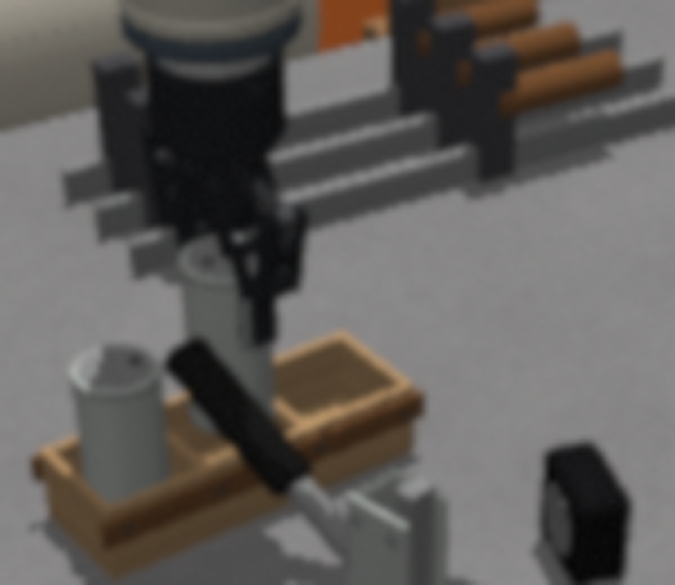

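```bash
python3 - <<'E'
from h import *
from scipy.optimize import least_squares
f=pickle.load(open("scene2.pkl","rb")); t=pickle.load(open("top0.pkl","rb"))
def corners(x,y,yaw,z=50):
    c,s=np.cos(yaw),np.sin(yaw); return [np.array([x+c*a-s*b,y+s*a+c*b,z]) for a,b in((111,-39),(111,39),(-111,39),(-111,-39))]
P=np.array([proj(f,p) for p in corners(497.2,-337.5,np.radians(6.4))]);print(((P-[220,90])*4.5).round())
T=np.array([proj(t,p) for p in corners(497.2,-337.5,np.radians(6.4))]);print(((T-[310,210])*4.5).round())
E
```

```text
[[ 39. 447.]
 [106. 512.]
 [415. 384.]
 [343. 329.]]
[[650.  59.]
 [515.  72.]
 [559. 459.]
 [695. 445.]]
```

```bash
python3 -m creep '[[[0.3,1.5,0,0,0,0,0],[0.3,3,0,0,0,0,0],[0.3,4,0,0,0,0,0],[0.3,4.4,0,0,0,0,0],[0.3,4.4,0,0,0,0,0]]]'; python3 g.py 494.3 -337.5 63 96.4
```

```text
time_s: 5.25
tool_pos: [495.4, -338.0, 71.6]
ee_rot: [-0.04, 0.706, 0.039, 0.706]
force: [0.3, -0.1, -1.7]
width: 51.0
t 5.25 p [ 495.4 -338.    71.6] jaw 96.4 down [ 0. -0. -1.] w 51.0 F [ 0.3 -0.1 -1.7] j6 -2.38
shift cm [ 0.86  0.06 -0.1 ] rv [-0.  0.  0.] rows by dist 0.20750985939156114 by turn 0.0047901655029984344
```

```bash
python3 -m creep '[[[0.3,0.3,0,0,0,0,0],[0.3,0.5,0,0,0,0,0],[0.3,0.6,0,0,0,0,0],[0.3,0.6,0,0,0,0,0]]]'; python3 g.py 494.3 -337.5 63 96.4
```

```text
time_s: 5.58
tool_pos: [495.1, -338.0, 65.2]
ee_rot: [-0.039, 0.706, 0.039, 0.706]
force: [-0.4, 1.0, -2.1]
width: 51.0
t 5.58 p [ 495.1 -338.    65.2] jaw 96.4 down [ 0. -0. -1.] w 51.0 F [-0.4  1.  -2.1] j6 -2.38
shift cm [ 0.22  0.06 -0.07] rv [-0.001  0.     0.   ] rows by dist 0.05705088638156322 by turn 0.004331815432785341
```

```bash
python3 -m creep '[[[0.3,0.15,0,0,0,0,0],[0.3,0.15,0,0,0,0,0],[0.3,0.15,0,0,0,0,0]]]'; python3 g.py 494.3 -337.5 63 96.4
```

```text
time_s: 5.83
tool_pos: [495.4, -338.5, 64.0]
ee_rot: [-0.04, 0.706, 0.039, 0.706]
force: [-0.1, -2.3, 3.2]
width: 51.1
t 5.83 p [ 495.4 -338.5   64. ] jaw 96.4 down [ 0.001 -0.001 -1.   ] w 51.1 F [-0.1 -2.3  3.2] j6 -2.38
shift cm [ 0.1   0.11 -0.1 ] rv [-0.     0.001  0.001] rows by dist 0.04369682657934069 by turn 0.012116948382095935
```

```bash
python3 -m creep '[[[0.8,0,0,0,0,0,0],[1,0,0,0,0,0,0],[1,0,0,0,0,0,0],[1,-2,0,0,0,0,0],[1,-6,0,0,0,0,0]]]' >/dev/null;  python3 -m creep '[[[1,-4,0,0,0,0,0],[1,-8,0,0,0,0,0],[1,-12,0,0,0,0,0],[1,-16,1,0,0,0,0],[1,-19,4,0,0,0,0]]]'; python3 g.py 470 270 255 96.4
python3 - <<'E'
from h import *
from plant import grab_frame
n="scene"
f=grab_frame(n); pickle.dump(f,open(f"{n}3.pkl","wb")); crop(f,220,90,370,220,4.5,f"{n}3.png")
C=cloud(f)
for z0,z1 in((110,122),):
  m=(C[...,2]>z0)&(C[...,2]<z1)&(C[...,1]<-290)&(C[...,1]>-400)&(C[...,0]>350)&(C[...,0]<650)
  k,l,st,_=cv2.connectedComponentsWithStats(m.astype(np.uint8))
  for i in range(1,k):
    if st[i,4]>40: P=C[l==i];print(st[i,4],P.min(0).round(1),P.max(0).round(1),(P.min(0)+P.max(0))/2)
E
```

```text
time_s: 6.67
tool_pos: [491.2, -301.0, 316.3]
ee_rot: [-0.04, 0.705, 0.038, 0.707]
force: [0.4, -0.1, 0.6]
width: 85.6
t 6.67 p [ 491.2 -301.   316.3] jaw 96.2 down [ 0.003 -0.003 -1.   ] w 85.6 F [ 0.4 -0.1  0.6] j6 -2.33
shift cm [ 5.96 57.    4.1 ] rv [-0.003  0.002  0.003] rows by dist 13.779868181602357 by turn 0.03737605135344102
160 [ 473.2 -363.9  110.5] [ 524.6 -310.4  120.2] [ 498.87029746 -337.15258045  115.35084479]
201 [ 544.4 -357.3  110.1] [ 597.  -303.8  119.4] [ 570.68367986 -330.56648932  114.73566457]
```

View pics/scene3.png

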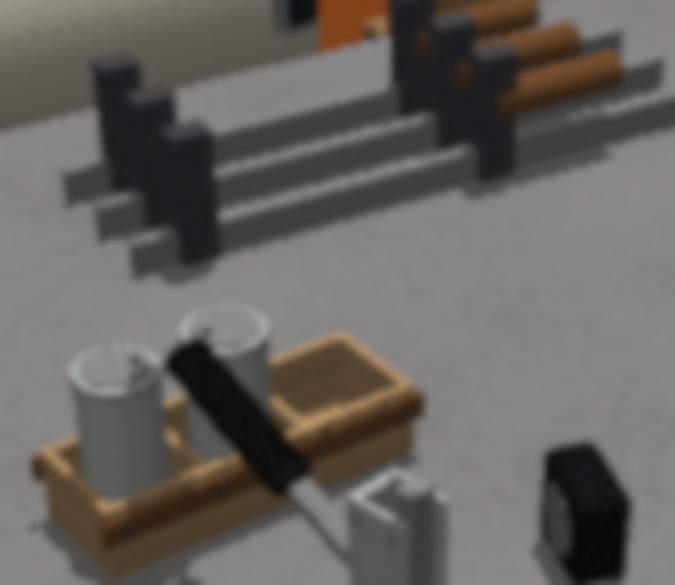

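```bash
python3 -m creep '[[[1,0.4,2.5,0,0,0,0],[1,1,6.5,0.3,0,0,0],[1,2,10.5,0.7,0,0,0],[1,3,14.5,1,0,0,0],[1,4,18.5,1.3,0,0,0]]]' >/dev/null;  python3 -m creep '[[[1,0.2,4,0.3,0,0,0],[1,0.5,8,0.6,0,0,0],[1,1,12,0.8,0,0,0],[1,1.5,16,1.1,0,0,0],[1,2,20,1.4,0,0,0]]]'; python3 g.py 468 268.5 255 96.4
```

```text
time_s: 7.55
tool_pos: [474.0, 88.8, 252.6]
ee_rot: [-0.039, 0.706, 0.039, 0.706]
force: [0.9, -0.9, 1.2]
width: 85.6
t 7.55 p [474.   88.8 252.6] jaw 96.4 down [-0.  0. -1.] w 85.6 F [ 0.9 -0.9  1.2] j6 -1.62
shift cm [-0.23 17.93  1.4 ] rv [-0.001 -0.    -0.   ] rows by dist 4.312066087465158 by turn 0.004344458865402923
```

```bash
python3 -m creep '[[[1,0,4,0.3,0,0,0],[1,0,8,0.6,0,0,0],[1,0,12,0.9,0,0,0],[1,0,15.5,1.2,0,0,0],[1,0,17.9,1.4,0,0,0]]]' >/dev/null;  python3 -m creep '[[[1,0,0,0,0,0,0],[1,1,0,0,0,0,0]]]'; python3 g.py 468 268.5 164 96.4
```

```text
time_s: 8.13
tool_pos: [469.1, 267.7, 243.6]
ee_rot: [-0.04, 0.705, 0.04, 0.707]
force: [0.6, -0.8, 0.6]
width: 85.4
t 8.13 p [469.1 267.7 243.6] jaw 96.5 down [ 0.002  0.001 -1.   ] w 85.4 F [ 0.6 -0.8  0.6] j6 -1.28
shift cm [ 7.96  0.08 -0.12] rv [ 0.002  0.002 -0.001] rows by dist 1.9093396398060793 by turn 0.02367319926488833
```

```bash
python3 -m creep '[[[1,2.5,0,0,0,0,0],[1,5,0,0,0,0,0],[1,7,0,0,0,0,0],[1,7.8,0,0,0,0,0],[1,7.8,0,0,0,0,0]]]' >/dev/null;  python3 -m creep '[[[0.3,0,0,0,0,0,0],[0.3,0,0,0,0,0,0],[0.3,0,0,0,0,0,0],[0.3,0,0,0,0,0,0],[0.3,0,0,0,0,0,0]]]' ; python3 g.py 468 268.5 164 96.4; python3 -m creep '[[[0.3,0,0,0,0,0,0],[0.3,-1,0,0,0,0,0],[0.3,-3.5,0,0,0,0,0],[0.3,-7,0,0,0,0,0],[0.3,-10,0,0,0,0,0]]]'; python3 g.py 425.5 -346 265 96.4
```

```text
time_s: 8.97
tool_pos: [469.6, 266.7, 166.3]
ee_rot: [-0.039, 0.705, 0.04, 0.707]
force: [-1.0, 0.6, 5.6]
width: 50.7
t 8.97 p [469.6 266.7 166.3] jaw 96.4 down [ 0.002  0.001 -1.   ] w 50.7 F [-1.   0.6  5.6] j6 -1.28
shift cm [ 0.23  0.2  -0.14] rv [-0.     0.002 -0.001] rows by dist 0.07962597124260076 by turn 0.020720485029950126
time_s: 9.38
tool_pos: [468.5, 266.2, 267.6]
ee_rot: [-0.039, 0.706, 0.039, 0.706]
force: [0.7, 0.4, -1.8]
width: 51.1
t 9.38 p [468.5 266.2 267.6] jaw 96.4 down [ 0.  0. -1.] w 51.1 F [ 0.7  0.4 -1.8] j6 -1.28
shift cm [  0.25 -60.36 -11.08] rv [-0.  0. -0.] rows by dist 14.717168199449569 by turn 0.004244171292195786
```

```bash
python3 -m creep '[[[0.3,0,-1.5,-0.3,0,0,0],[0.3,0,-4.5,-0.8,0,0,0],[0.3,0,-8,-1.5,0,0,0],[0.3,0,-11.8,-2.2,0,0,0],[0.3,0,-15.6,-2.9,0,0,0]]]' >/dev/null; python3 -m creep '[[[0.3,0,-3.8,-0.7,0,0,0],[0.3,0,-7.6,-1.4,0,0,0],[0.3,0,-11.4,-2.1,0,0,0],[0.3,0,-15.2,-2.8,0,0,0],[0.3,0,-19,-3.5,0,0,0]]]' ; python3 g.py 425.5 -345.5 265 96.4
```

```text
time_s: 10.22
tool_pos: [443.0, -86.5, 266.2]
ee_rot: [-0.04, 0.706, 0.039, 0.706]
force: [1.6, 0.2, -2.0]
width: 51.3
t 10.22 p [443.  -86.5 266.2] jaw 96.4 down [ 0.001 -0.    -1.   ] w 51.3 F [ 1.6  0.2 -2. ] j6 -2.01
shift cm [  0.12 -25.55  -4.62] rv [-0.     0.001  0.001] rows by dist 6.226364196078285 by turn 0.010980133403697823
```

```bash
python3 -m creep '[[[0.3,0,-3.8,-0.7,0,0,0],[0.3,0,-7.6,-1.4,0,0,0],[0.3,0,-11.4,-2.1,0,0,0],[0.3,0,-15.2,-2.8,0,0,0],[0.3,0,-19,-3.5,0,0,0]]]' >/dev/null; python3 -m creep '[[[0.3,0,-3.2,-0.6,0,0,0],[0.3,0,-5.6,-1,0,0,0],[0.3,0,-6.6,-1.2,0,0,0],[0.3,0,-6.6,-1.2,0,0,0]]]' ; python3 g.py 425.5 -345.5 113 96.4
```

```text
time_s: 10.97
tool_pos: [425.0, -346.4, 265.6]
ee_rot: [-0.039, 0.706, 0.038, 0.706]
force: [-0.1, 1.3, -2.5]
width: 51.1
t 10.97 p [ 425.  -346.4  265.6] jaw 96.2 down [ 0.    -0.001 -1.   ] w 51.1 F [-0.1  1.3 -2.5] j6 -2.47
shift cm [15.26  0.09  0.06] rv [-0.003  0.     0.001] rows by dist 3.6606694509322892 by turn 0.022965734426019905
```

```bash
python3 -m creep '[[[0.3,3,0.1,0,0,0,0],[0.3,7,0.1,0,0,0,0],[0.3,11,0.1,0,0,0,0],[0.3,14,0.1,0,0,0,0],[0.3,15,0.1,0,0,0,0]]]'; python3 -m creep '[[[0.3,0,0,0,0,0,0]]]'; python3 g.py 425.5 -345.5 68 96.4
python3 - <<'E'
from h import *
from plant import grab_frame
n="scene"
f=grab_frame(n); pickle.dump(f,open(f"{n}4.pkl","wb")); crop(f,220,90,370,220,4.5,f"{n}4.png")
E
```

```text
time_s: 11.38
tool_pos: [423.8, -340.5, 111.8]
ee_rot: [-0.038, 0.707, 0.041, 0.705]
force: [-1.6, 1.6, -3.4]
width: 51.1
time_s: 11.47
tool_pos: [424.5, -341.5, 113.7]
ee_rot: [-0.038, 0.707, 0.041, 0.705]
force: [-0.2, -0.3, -1.5]
width: 51.0
t 11.47 p [ 424.5 -341.5  113.7] jaw 96.4 down [-0.003  0.003 -1.   ] w 51.0 F [-0.2 -0.3 -1.5] j6 -2.47
shift cm [ 4.56 -0.42  0.06] rv [ 0.    -0.002 -0.003] rows by dist 1.0992690719007772 by turn 0.032489688670938564
```

View pics/scene4.png

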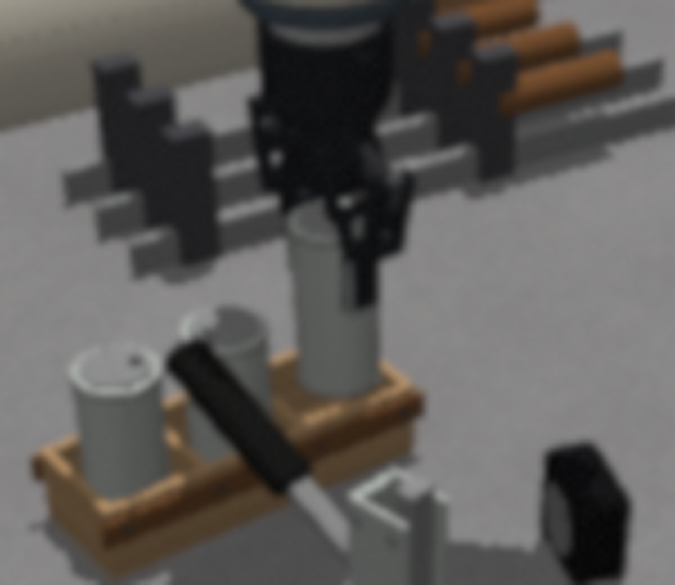

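```bash
python3 -m creep '[[[0.3,1.5,-0.2,0,0,0,0],[0.3,3,-0.2,0,0,0,0],[0.3,4,-0.2,0,0,0,0],[0.3,4.5,-0.2,0,0,0,0],[0.3,4.5,-0.2,0,0,0,0]]]'; python3 -m creep '[[[0.3,0.3,0,0,0,0,0],[0.3,0.3,0,0,0,0,0]]]';python3 g.py 425.5 -345.5 64 96.4
```

```text
time_s: 11.93
tool_pos: [425.7, -345.3, 70.4]
ee_rot: [-0.039, 0.706, 0.039, 0.706]
force: [-0.8, 0.4, -3.1]
width: 50.7
time_s: 12.1
tool_pos: [425.7, -345.5, 67.5]
ee_rot: [-0.04, 0.706, 0.039, 0.706]
force: [-0.4, -0.4, -2.8]
width: 51.0
t 12.1 p [ 425.7 -345.5   67.5] jaw 96.4 down [ 0.001 -0.001 -1.   ] w 51.0 F [-0.4 -0.4 -2.8] j6 -2.47
shift cm [ 0.35  0.   -0.02] rv [-0.     0.001  0.001] rows by dist 0.08511758411341595 by turn 0.00821488880526214
```

```bash
python3 -m creep '[[[0.3,0.2,0,0,0,0,0],[0.3,0.35,0,0,0,0,0],[0.3,0.35,0,0,0,0,0]]]';python3 g.py 425.5 -345.5 64 96.4
```

```text
time_s: 12.35
tool_pos: [425.8, -345.5, 64.2]
ee_rot: [-0.04, 0.706, 0.039, 0.706]
force: [-0.0, 1.9, 8.6]
width: 51.3
t 12.35 p [ 425.8 -345.5   64.2] jaw 96.4 down [ 0.001 -0.001 -1.   ] w 51.3 F [-0.   1.9  8.6] j6 -2.47
shift cm [ 0.02  0.   -0.03] rv [-0.001  0.001  0.001] rows by dist 0.008924650263006059 by turn 0.010473958703708413
```

```bash
python3 -m creep '[[[0.8,0,0,0,0,0,0],[1,0,0,0,0,0,0],[1,0,0,0,0,0,0],[1,-2,0,0,0,0,0],[1,-6,0,0,0,0,0]]]' >/dev/null;  python3 -m creep '[[[1,-4,0,0,0,0,0],[1,-8,0,0,0,0,0],[1,-12,0,0,0,0,0],[1,-16,1,0,0,0,0],[1,-18,4,1,0,0,0]]]'; python3 g.py 514 -103.5 240 16
python3 - <<'E'
from h import *
from plant import grab_frame
for n in("scene","top"):
    f=grab_frame(n); pickle.dump(f,open(f"{n}5.pkl","wb"))
    crop(f,*((220,90,370,270) if n=="scene" else (310,200,490,330)),3.3 if n=="scene" else 4,f"{n}5.png")
E
```

```text
time_s: 13.18
tool_pos: [431.3, -307.4, 308.2]
ee_rot: [-0.04, 0.705, 0.037, 0.707]
force: [1.8, 0.7, 0.4]
width: 85.6
t 13.18 p [ 431.3 -307.4  308.2] jaw 96.2 down [ 0.004 -0.005 -1.   ] w 85.6 F [1.8 0.7 0.4] j6 -2.41
shift cm [ 6.75 19.41 10.41] rv [1.4   0.007 0.002] rows by dist 5.523611684429052 by turn 11.204225598541763
```

View pics/scene5.png

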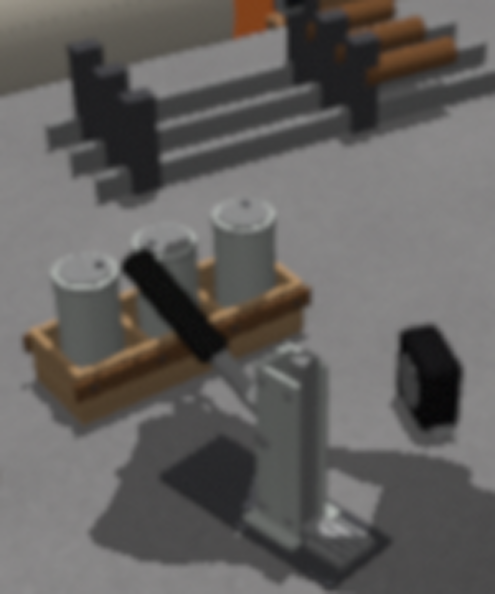

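View pics/top5.png

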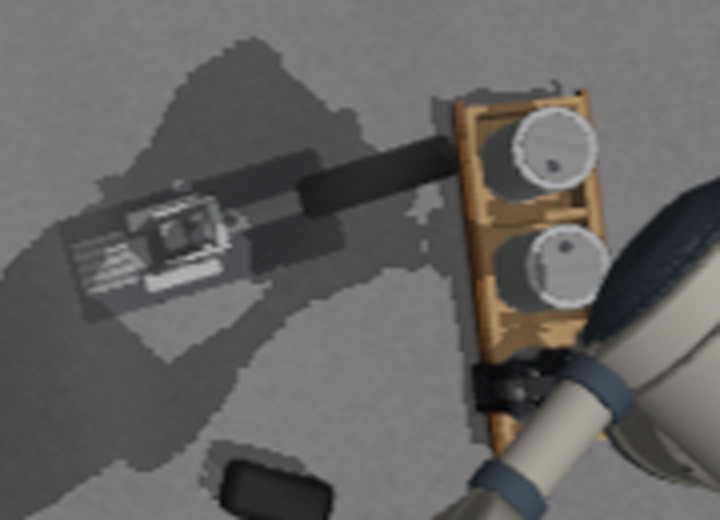

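```bash
python3 -m creep '[[[1,0.5,2,1,0.12,0,0],[1,1,4,2,0.24,0,0],[1,2,6,3,0.36,0,0],[1,2.5,8,4,0.48,0,0],[1,3,10,5,0.6,0,0]]]' ; python3 g.py 514 -103.5 240 16
```

```text
time_s: 13.7
tool_pos: [469.3, -198.5, 272.4]
ee_rot: [0.173, 0.686, -0.173, 0.685]
force: [0.7, 0.4, -0.2]
width: 85.6
t 13.7 p [ 469.3 -198.5  272.4] jaw 61.6 down [-0.001  0.001 -1.   ] w 85.6 F [ 0.7  0.4 -0.2] j6 -1.59
shift cm [ 3.24 10.48 -0.58] rv [ 0.797 -0.001  0.001] rows by dist 2.6346938850731054 by turn 6.375268861372381
```

```bash
python3 -m creep '[[[1,0.6,2,0,0.12,0,0],[1,1.2,4,-0.2,0.24,0,0],[1,1.8,6,-0.3,0.36,0,0],[1,2.4,8.5,-0.5,0.48,0,0],[1,2.8,10.5,-0.6,0.6,0,0]]]' >/dev/null; python3 -m creep '[[[1,0,0,0,0.1,0,0],[1,0,0,0,0.2,0,0],[1,0,0,0,0.2,0,0],[1,0,0,0,0.2,0,0]]]' ; python3 g.py 514 -103.5 106 16
python3 - <<'E'
from h import *
from plant import grab_frame
for n in("scene",):
    f=grab_frame(n); pickle.dump(f,open(f"{n}6.pkl","wb"))
    crop(f,220,120,400,280,4,f"{n}6.png")
E
```

```text
time_s: 14.45
tool_pos: [513.3, -104.0, 245.0]
ee_rot: [0.424, 0.566, -0.424, 0.566]
force: [0.8, -0.6, 0.5]
width: 85.2
t 14.45 p [ 513.3 -104.   245. ] jaw 16.3 down [-0.001  0.    -1.   ] w 85.2 F [ 0.8 -0.6  0.5] j6 -0.6
shift cm [13.9   0.09 -0.03] rv [ 0.006 -0.     0.001] rows by dist 3.333442612885023 by turn 0.04768157919113749
```

View pics/scene6.png

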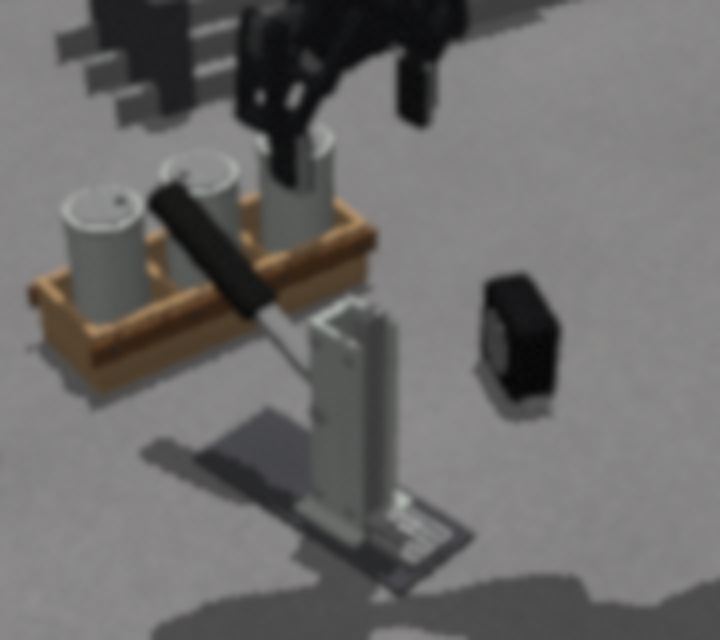

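```bash
python3 -m creep '[[[1,2.5,0,0,0,0,0],[1,6,0,0,0,0,0],[1,9.5,0,0,0,0,0],[1,12.5,0,0,0,0,0],[1,13.8,0,0,0,0,0]]]' ; python3 -m creep '[[[1,0,0,0,0,0,0],[1,0,0,0,0,0,0]]]'; python3 g.py 514 -103.5 106 16
python3 -m creep '[[[0,0,0,0,0,0,0],[0,0,0,0,0,0,0],[0,0,0,0,0,0,0],[0,0,0,0,0,0,0],[0,0,0,0,0,0,0]]]' ; python3 -m creep '[[[0,0,0,0,0,0,0],[0,0,0,0,0,0,0]]]'; python3 g.py 514 -103.5 140 16
```

```text
time_s: 14.92
tool_pos: [511.7, -103.8, 104.1]
ee_rot: [0.424, 0.567, -0.424, 0.565]
force: [-1.2, -0.6, -0.7]
width: 85.7
time_s: 15.08
tool_pos: [513.3, -104.2, 107.3]
ee_rot: [0.424, 0.566, -0.424, 0.565]
force: [-0.0, -0.8, 1.0]
width: 85.2
t 15.08 p [ 513.3 -104.2  107.3] jaw 16.3 down [-0.001  0.    -1.   ] w 85.2 F [-0.  -0.8  1. ] j6 -0.6
shift cm [ 0.13  0.09 -0.04] rv [ 0.004 -0.001  0.001] rows by dist 0.039540112970123796 by turn 0.03623966368242929
time_s: 15.5
tool_pos: [514.3, -104.1, 108.4]
ee_rot: [0.425, 0.565, -0.424, 0.566]
force: [1.9, 0.9, 10.0]
width: 33.5
time_s: 15.67
tool_pos: [514.3, -104.1, 108.4]
ee_rot: [0.425, 0.565, -0.424, 0.566]
force: [1.8, 1.0, 9.0]
width: 33.7
t 15.67 p [ 514.3 -104.1  108.4] jaw 16.2 down [ 0.002 -0.001 -1.   ] w 33.7 F [1.8 1.  9. ] j6 -0.6
shift cm [-3.16 -0.01 -0.06] rv [ 0.003  0.001 -0.002] rows by dist 0.758405504207641 by turn 0.03008837079217265
```

```bash
python3 -m creep '[[[0,-0.5,0,0,0,0,0],[0,-1.2,0,0,0,0,0],[0,-2,0,0,0,0,0],[0,-2,0,0,0.05,0,0],[0,-2,0,0,0.13,0,0]]]' ; python3 -m creep '[[[0,0,0,0,0.1,0,0],[0,0,0,0,0.18,0,0],[0,0,0,0,0.18,0,0]]]'; python3 g.py 545 60 130 -1.3
python3 - <<'E'
from h import *
from plant import grab_frame
for n in("scene","top"):
    f=grab_frame(n); pickle.dump(f,open(f"{n}7.pkl","wb"))
    crop(f,*((220,120,400,280) if n=="scene" else (300,180,480,330)),4,f"{n}7.png")
E
```

```text
time_s: 16.08
tool_pos: [513.7, -104.0, 128.5]
ee_rot: [0.461, 0.536, -0.461, 0.536]
force: [-0.5, -0.3, -9.2]
width: 33.3
time_s: 16.33
tool_pos: [513.4, -103.9, 128.0]
ee_rot: [0.508, 0.492, -0.508, 0.492]
force: [0.4, -0.2, -10.0]
width: 33.2
t 16.33 p [ 513.4 -103.9  128. ] jaw -1.8 down [ 0. -0. -1.] w 33.2 F [  0.4  -0.2 -10. ] j6 -0.28
shift cm [ -0.2    2.63 -16.49] rv [-0.009  0.    -0.   ] rows by dist 4.003844377314505 by turn 0.075927394430249
```

View pics/scene7.png

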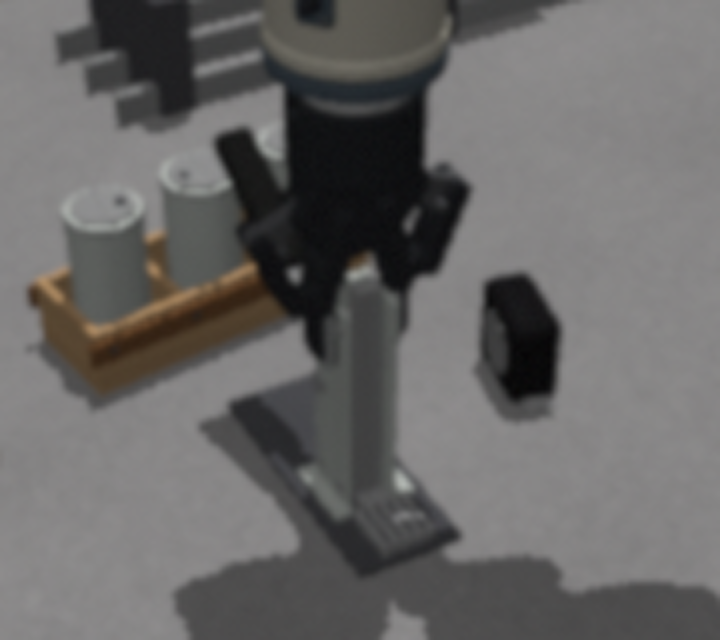

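View pics/top7.png

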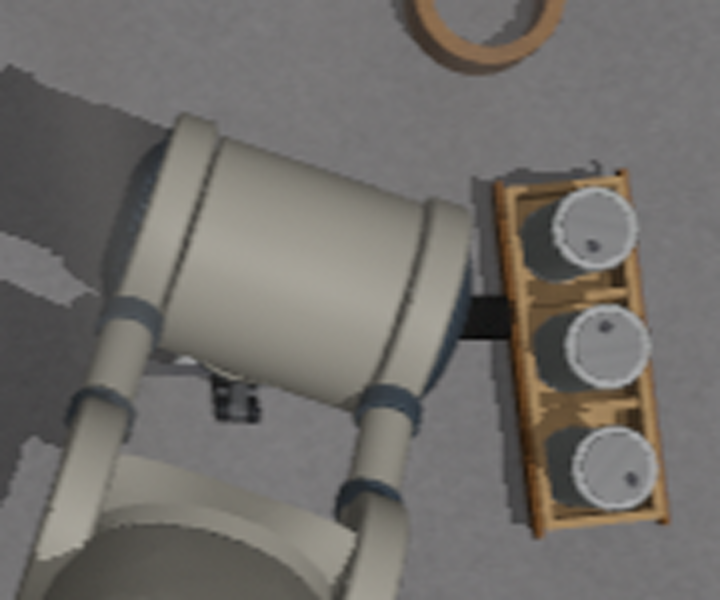

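```bash
python3 - <<'E'
from h import *
f=pickle.load(open("scene7.pkl","rb"))
for a,b in((461,535),(364,574),(232,405)): print(atz(f,220+a/4,120+b/4,26).round(1))
C=cloud(f)
m=(C[...,2]>20)&(C[...,2]<29)&(abs(C[...,0]-514)<45)&(C[...,1]>-230)&(C[...,1]<-20)
P=C[m]; print("base",len(P),P.min(0).round(1),P.max(0).round(1),cv2.minAreaRect(P[:,:2].astype(np.float32)))
m=(C[...,2]>31)&(C[...,2]<39)&(abs(C[...,0]-514)<25)&(C[...,1]>-90)&(C[...,1]<-20)
P=C[m]; print("saddle",len(P),P.min(0).round(1),P.max(0).round(1),P.mean(0))
# lug in scene
s=pickle.load(open("scene0.pkl","rb"))
print([proj(s,p) for p in((546,190,36),(546,169,32))])
E
```

```text
[483.3 -29.2  26. ]
[549.6 -29.6  26. ]
[ 545.9 -204.8   26. ]
base 720 [ 477.9 -213.9   20.1] [551.2 -29.7  29. ] ((512.91796875, -121.58804321289062), (184.01913452148438, 72.53964233398438), 88.68282318115234)
saddle 229 [496.4 -88.2  31. ] [536.6 -33.8  39. ] [515.38105386 -60.3133335   34.26101298]
[(np.float64(367.255992618725), np.float64(325.9008897552273)), (np.float64(361.1686667936981), np.float64(319.9861380749469))]
```

```bash
python3 -m creep '[[[0,0,0.5,-2,0,0,0],[0,0,1.2,-6,0,0,0],[0,0,1.9,-10,0,0,0],[0,0,2.6,-14,0,0,0],[0,0.5,3.0,-16.5,-0.009,0,0]]]' ; python3 -m creep '[[[0,0.5,0,-0.5,0,0,0],[0,1,0,-0.5,0,0,0],[0,1.2,0,-0.5,0,0,0],[0,1.2,0,-0.5,0,0,0]]]'; python3 g.py 544.1 140.7 111 -1.3
```

```text
time_s: 16.85
tool_pos: [549.0, 63.5, 123.4]
ee_rot: [0.504, 0.496, -0.503, 0.496]
force: [0.3, -2.7, -8.0]
width: 33.4
time_s: 17.18
tool_pos: [548.1, 64.5, 110.4]
ee_rot: [-0.505, -0.496, 0.505, -0.495]
force: [-0.2, 2.9, -3.3]
width: 33.3
t 17.18 p [548.1  64.5 110.4] jaw -1.0 down [-0.  0. -1.] w 33.3 F [-0.2  2.9 -3.3] j6 0.03
shift cm [-0.06 -0.54 -7.61] rv [ 0.004 -0.     0.   ] rows by dist 1.8287789723981465 by turn 0.03521101784517055
```

```bash
python3 - <<'E'
from h import *
from plant import grab_frame
for n in("scene","top"):
    f=grab_frame(n); pickle.dump(f,open(f"{n}8.pkl","wb"))
    crop(f,*((260,180,460,360) if n=="scene" else (200,180,380,330)),4 if n=="top" else 3.3,f"{n}8.png")
E
python3 g.py
```

```text
t 17.28 p [548.2  64.1 110.6] jaw -1.1 down [-0. -0. -1.] w 33.4 F [-0.3 -0.3 -8.6] j6 0.03
```

View pics/scene8.png

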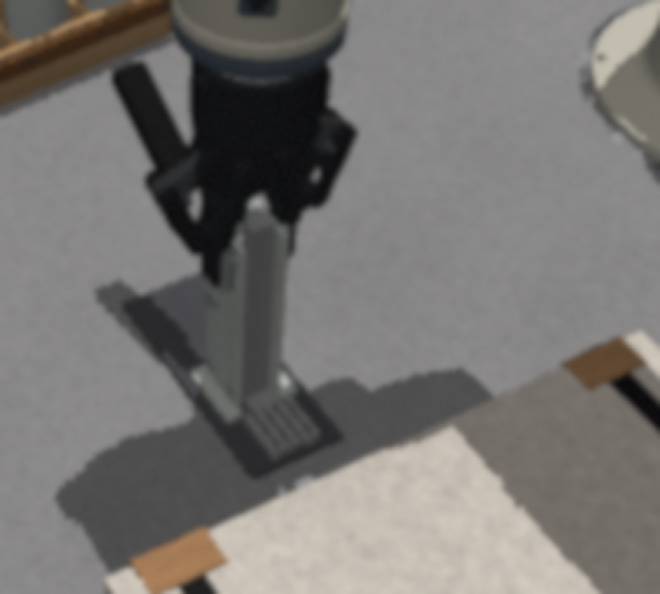

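View pics/top8.png

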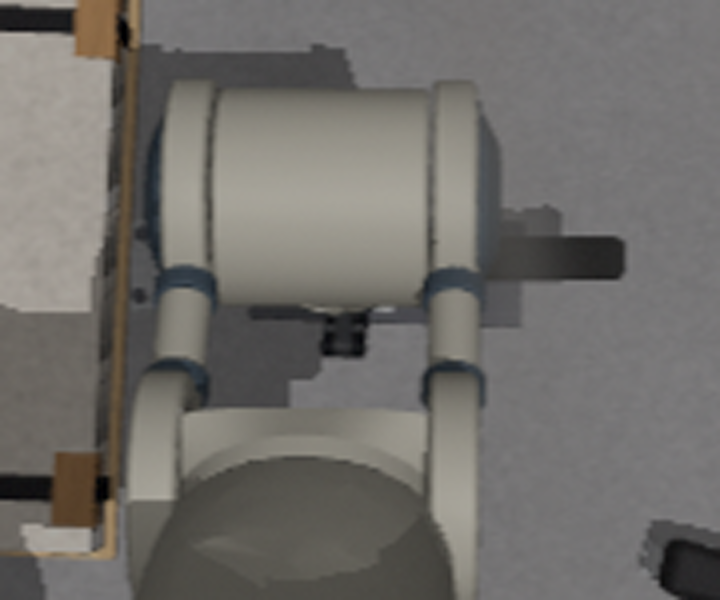

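```bash
python3 -m creep '[[[0,-0.05,-0.2,-1,0,0,0],[0,-0.05,-0.4,-2.5,0,0,0],[0,-0.05,-0.45,-4,0,0,0],[0,-0.05,-0.45,-5,0,0,0],[0,-0.05,-0.45,-5.5,0,0,0]]]' ; python3 -m creep '[[[0,0,0,-0.3,0,0,0],[0,0,0,-0.6,0,0,0],[0,0,0,-0.6,0,0,0]]]'; python3 g.py 544.1 140.7 111 -1.3
```

```text
time_s: 17.7
tool_pos: [544.8, 120.9, 111.0]
ee_rot: [0.505, 0.495, -0.505, 0.495]
force: [0.3, 0.4, -9.7]
width: 33.2
time_s: 17.95
tool_pos: [544.9, 126.2, 110.9]
ee_rot: [-0.505, -0.495, 0.505, -0.495]
force: [0.6, 0.1, -8.7]
width: 33.4
t 17.95 p [544.9 126.2 110.9] jaw -1.1 down [-0. -0. -1.] w 33.4 F [ 0.6  0.1 -8.7] j6 0.14
shift cm [-0.01 -0.11 -1.45] rv [0.004 0.    0.   ] rows by dist 0.34833026344837614 by turn 0.02973204226395857
```

```bash
python3 -m creep '[[[0,0,-0.05,-0.4,0,0,0],[0,0,-0.1,-0.9,0,0,0],[0,0,-0.1,-1.3,0,0,0],[0,0,-0.1,-1.4,0,0,0],[0,0,-0.1,-1.4,0,0,0]]]' ;  python3 g.py 544.1 140.7 108 -1.3
python3 - <<'E'
from h import *
from plant import grab_frame
for n in("scene","top"):
    f=grab_frame(n); pickle.dump(f,open(f"{n}9.pkl","wb"))
    crop(f,*((300,200,440,340) if n=="scene" else (200,180,380,330)),4,f"{n}9.png")
E
```

```text
time_s: 18.37
tool_pos: [544.2, 140.6, 111.0]
ee_rot: [0.505, 0.495, -0.505, 0.495]
force: [-0.6, -0.1, -8.9]
width: 33.3
t 18.37 p [544.2 140.6 111. ] jaw -1.1 down [ 0.  0. -1.] w 33.3 F [-0.6 -0.1 -8.9] j6 0.17
shift cm [ 0.3  -0.01 -0.01] rv [ 0.004 -0.    -0.   ] rows by dist 0.07165335259902791 by turn 0.033477709725472427
```

View pics/scene9.png

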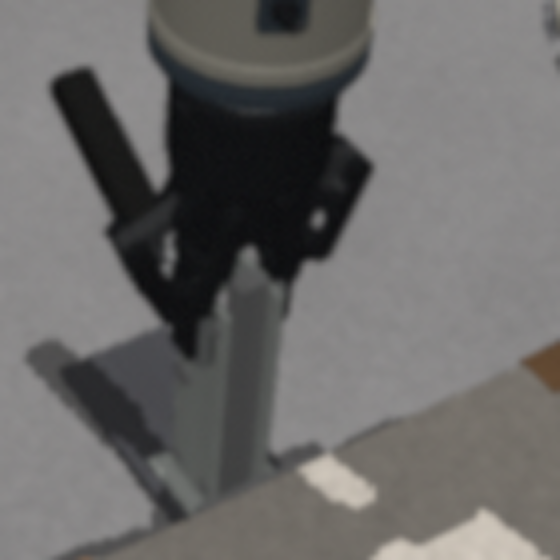

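View pics/top9.png

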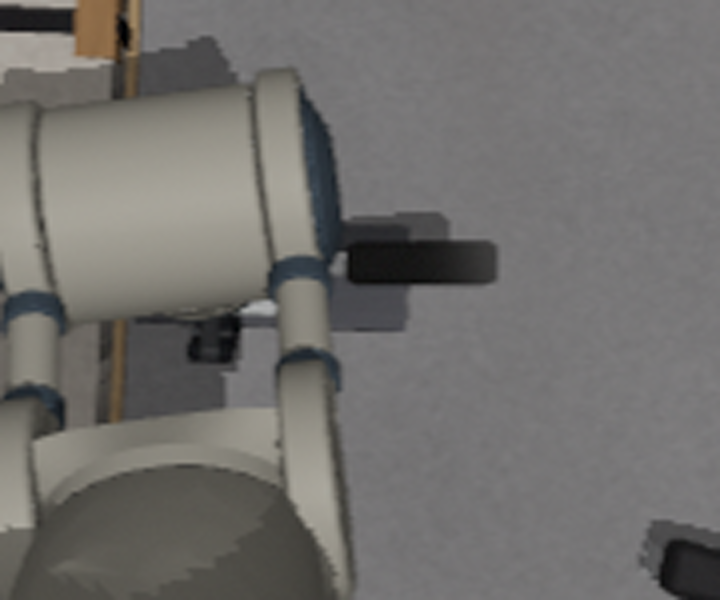

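```bash
python3 - <<'E'
from h import *
f=pickle.load(open("top9.pkl","rb"))
g=lambda a,b,z:atz(f,200+a/4,180+b/4,z)
print("rear edge",g(407,300,9), "saddle y est", g(407,300,9)[1]+158)
print("handle tip",g(497,262,172),"saddle", g(497,262,172)[1]+12+149+48)
print("base side near rear", g(395,330,9), "boss",g(164.8,265.9,36))
print("handle sides",g(440,241,155),g(440,284,155),g(360,241,128),g(360,284,128))
E
```

```text
rear edge [526.35222387  30.65745759   9.        ] saddle y est 188.6574575940539
handle tip [539.45975178 -24.9482536  172.        ] saddle 184.0517463984964
base side near rear [506.40087646  38.27785482   9.        ] boss [544.6899621  187.69130775  36.        ]
handle sides [552.9300641   8.9278069 155.       ] [527.15227506   8.56567516 155.        ] [554.62552487  57.78874417 128.        ] [528.34641105  57.35044411 128.        ]
```

```bash
python3 -m creep '[[[0,0.15,0,0,0,0,0],[0,0.3,0,0,0,0,0],[0,0.3,0,0,0,0,0]]]' ;  python3 g.py 544.1 140.7 108 -1.3
```

```text
time_s: 18.72
tool_pos: [545.1, 141.0, 108.9]
ee_rot: [0.506, 0.495, -0.504, 0.495]
force: [-0.8, 8.6, 8.0]
width: 33.1
t 18.72 p [545.1 141.  108.9] jaw -1.1 down [ 0.002  0.001 -1.   ] w 33.1 F [-0.8  8.6  8. ] j6 0.16
shift cm [ 0.09 -0.1   0.04] rv [ 0.003 -0.002 -0.002] rows by dist 0.033268935981459025 by turn 0.03516244541950212
```

```bash
python3 -m creep '[[[0.6,0,0,0,0,0,0],[1,0,0,0,0,0,0],[1,0,0,0,0,0,0],[1,-2,0,0,0,0,0],[1,-5,0,0,0,0,0]]]'; python3 -m creep '[[[1,-4,0,0,0,0,0],[1,-8,0,0.5,0,0,0],[1,-8,0,3,0,0,0],[0,-8,0,7,0,0,0],[0,-8,0,10,0,0,0]]]'; python3 g.py 541 10 190 -1.3
python3 - <<'E'
from h import *
from plant import grab_frame
for n in("scene","top"):
    f=grab_frame(n); pickle.dump(f,open(f"{n}a.pkl","wb"))
    crop(f,*((260,160,440,340) if n=="scene" else (200,180,380,330)),3.3 if n=="scene" else 4,f"{n}a.png")
E
```

```text
time_s: 19.13
tool_pos: [542.7, 139.7, 156.4]
ee_rot: [-0.503, -0.496, 0.506, -0.494]
force: [1.1, -0.2, 0.0]
width: 85.2
time_s: 19.55
tool_pos: [542.3, 38.5, 238.9]
ee_rot: [0.505, 0.495, -0.504, 0.496]
force: [0.9, -0.4, -0.2]
width: 64.0
t 19.55 p [542.3  38.5 238.9] jaw -1.0 down [ 0.002 -0.001 -1.   ] w 64.0 F [ 0.9 -0.4 -0.2] j6 -0.02
shift cm [ 4.89 -0.09  2.85] rv [ 0.005  0.001 -0.002] rows by dist 1.3572517254159178 by turn 0.04168002282551463
```

View pics/scenea.png

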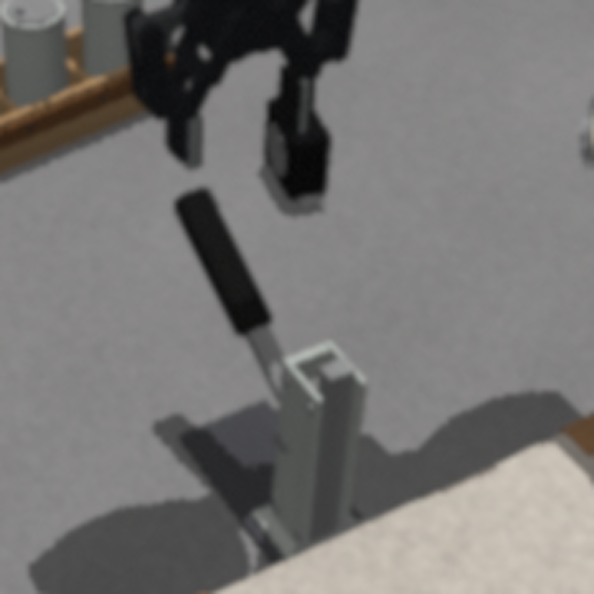

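View pics/topa.png

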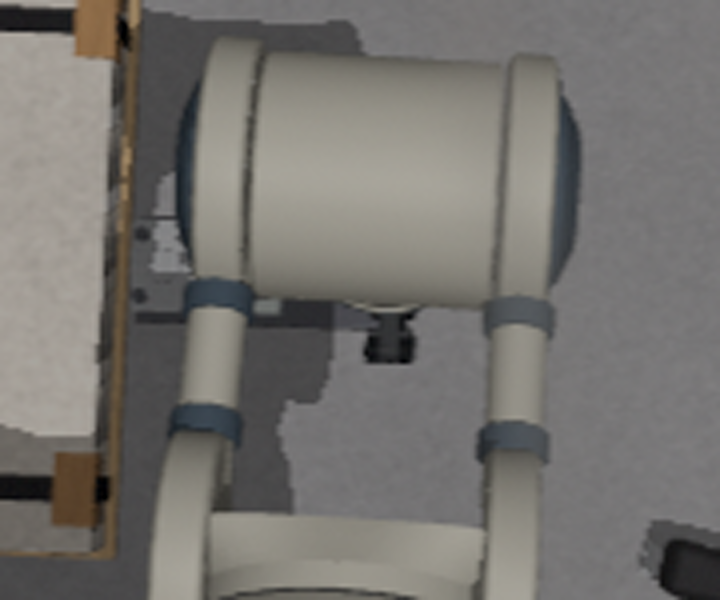

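```bash
python3 -m creep '[[[0,0,0,1,0,0,0],[0,1,0,2,0,0,0],[0,3,0,3,0,0,0],[0,4.5,0,3,0,0,0],[0,4.5,0,3,0,0,0]]]';python3 -m creep '[[[0,0,0,0,0,0,0],[0,0,0,0,0,0,0]]]'; python3 g.py 541 8 170 -1.3
python3 - <<'E'
from h import *
from plant import grab_frame
for n in("scene","top"):
    f=grab_frame(n); pickle.dump(f,open(f"{n}b.pkl","wb"))
    crop(f,*((260,130,440,310) if n=="scene" else (200,180,380,330)),3.3 if n=="scene" else 4,f"{n}b.png")
E
```

```text
time_s: 20.07
tool_pos: [540.0, 10.0, 189.8]
ee_rot: [-0.504, -0.496, 0.506, -0.494]
force: [-0.5, 0.1, -0.7]
width: 0.1
time_s: 20.23
tool_pos: [542.0, 10.5, 193.4]
ee_rot: [0.505, 0.495, -0.504, 0.495]
force: [-0.2, 0.7, 0.4]
width: 0.0
t 20.23 p [542.   10.5 193.4] jaw -1.1 down [ 0. -0. -1.] w 0.0 F [-0.2  0.7  0.4] j6 -0.07
shift cm [ 2.34 -0.1   0.25] rv [ 0.004  0.    -0.   ] rows by dist 0.5640917138019856 by turn 0.034545069372814506
```

View pics/sceneb.png

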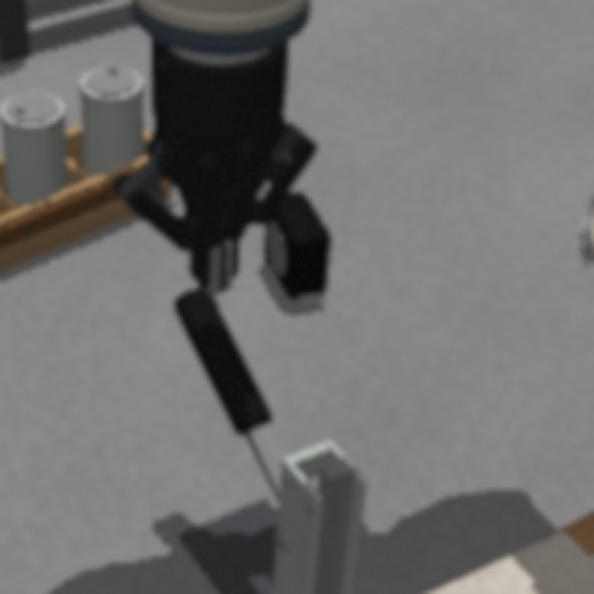

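View pics/topb.png

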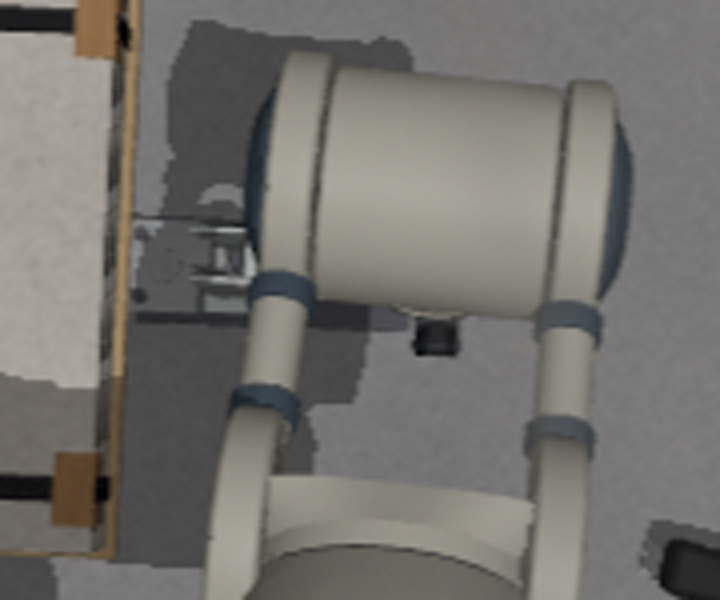

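```bash
python3 - <<'E'
from h import *
f=pickle.load(open("topb.pkl","rb"))
crop(f,225,225,275,265,14,"topb2.png")
C=cloud(f)
m=(C[...,2]>146)&(C[...,2]<152)&(C[...,1]>80)&(C[...,1]<175)&(abs(C[...,0]-544)<40)
P=C[m];print(len(P),P.min(0),P.max(0))
E
```

```text
41 [527.7772501  118.92248884 146.13800971] [561.81463179 158.15783072 151.92338403]
```

View pics/topb2.png

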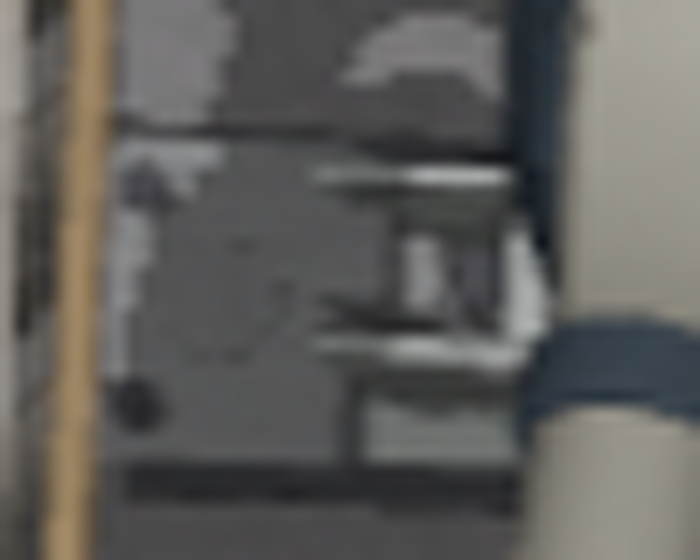

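```bash
python3 -m creep '[[[0,2.2,-0.1,0,0,0,0],[0,4.8,-0.1,1.05,0,0,0],[0,6.9,-0.1,1.8,0,0,0],[0,9.1,-0.1,2.2,0,0,0],[0,10.3,-0.1,2.3,0,0,0]]]';python3 -m creep '[[[0,0,0,0,0,0,0],[0,0.3,0,0,0,0,0],[0,0.3,0,0,0,0,0]]]'; python3 g.py 541 -13 82 -1.3
```

```text
time_s: 20.75
tool_pos: [541.0, -13.3, 89.3]
ee_rot: [0.505, 0.495, -0.504, 0.496]
force: [-0.7, 0.8, 13.3]
width: 0.3
time_s: 21.0
tool_pos: [541.1, -13.2, 87.8]
ee_rot: [0.505, 0.495, -0.504, 0.496]
force: [-2.4, -5.9, 11.8]
width: -0.1
t 21.0 p [541.1 -13.2  87.8] jaw -1.1 down [ 0.002 -0.001 -1.   ] w -0.1 F [-2.4 -5.9 11.8] j6 -0.12
shift cm [ 0.58 -0.02 -0.02] rv [ 0.004  0.001 -0.002] rows by dist 0.13835201356542143 by turn 0.03788686971642852
```

```bash
python3 -m creep '[[[0,0.2,0,0.05,0,0,0],[0,0.3,0,0.05,0,0,0],[0,0.3,0,0.05,0,0,0]]]'; python3 -m creep '[[[0,0.2,0,0,0,0,0],[0,0.3,0,0,0,0,0],[0,0.3,0,0,0,0,0]]]'; python3 g.py 541 -13 82 -1.3
```

```text
time_s: 21.25
tool_pos: [541.1, -13.3, 85.2]
ee_rot: [0.505, 0.495, -0.504, 0.496]
force: [-2.9, -2.3, 12.8]
width: -0.5
time_s: 21.5
tool_pos: [541.1, -13.2, 82.2]
ee_rot: [0.505, 0.495, -0.504, 0.496]
force: [-3.0, -1.2, 13.0]
width: 0.1
t 21.5 p [541.1 -13.2  82.2] jaw -1.1 down [ 0.002 -0.001 -1.   ] w 0.1 F [-3.  -1.2 13. ] j6 -0.12
shift cm [ 0.02 -0.01 -0.02] rv [ 0.004  0.    -0.002] rows by dist 0.008010957978624526 by turn 0.03878624060100955
```

```bash
python3 -m creep '[[[0,0.15,0,0,0,0,0],[0,0.15,0,0,0,0,0],[0,0.15,0,0,0,0,0]]]'; python3 -m creep '[[[0,0.1,0,0,0,0,0],[0,0.1,0,0,0,0,0],[0,0.1,0,0,0,0,0]]]'; 
python3 - <<'E'
from h import *
from plant import grab_frame
for n in("scene",):
    f=grab_frame(n); pickle.dump(f,open(f"{n}c.pkl","wb"))
    crop(f,260,130,440,340,3,f"{n}c.png")
E
```

```text
time_s: 21.75
tool_pos: [541.1, -13.2, 80.8]
ee_rot: [0.505, 0.495, -0.504, 0.496]
force: [-3.1, -0.6, 13.8]
width: 0.2
time_s: 22.0
tool_pos: [541.2, -13.2, 80.0]
ee_rot: [0.505, 0.495, -0.504, 0.496]
force: [-3.1, -1.4, 15.9]
width: -0.2
```

View pics/scenec.png

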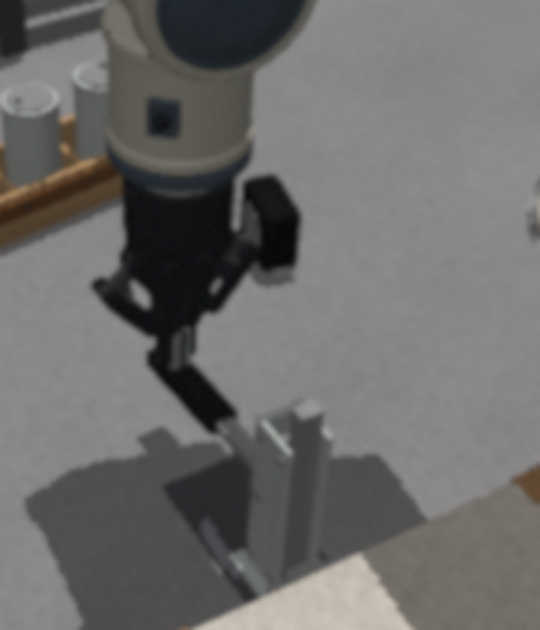

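```bash
python3 -m creep '[[[0,0.1,0,0,0,0,0],[0,0.1,0,0,0,0,0],[0,0.1,0,0,0,0,0]]]'; python3 g.py
```

```text
time_s: 22.3
tool_pos: [541.2, -13.2, 79.4]
ee_rot: [0.505, 0.495, -0.504, 0.496]
force: [-5.5, -1.3, 25.0]
width: 0.5
t 22.3 p [541.2 -13.2  79.4] jaw -1.1 down [ 0.003 -0.001 -1.   ] w 0.5 F [-5.5 -1.3 25. ] j6 -0.12
```

```bash
python3 -m creep '[[[0,-2.2,0,-0.1,0,0,0],[0,-4.4,0,-0.5,0,0,0],[0,-6.5,0,-1.25,0,0,0],[0,-8.9,0,-2.3,0,0,0],[0,-9.8,0,-2.3,0,0,0]]]'; python3 -m creep '[[[0,0,0,0,0,0,0],[0,0,0,0,0,0,0]]]'; python3 g.py 541 10 178 -1.3
python3 - <<'E'
from h import *
from plant import grab_frame
for n in("scene","top"):
    f=grab_frame(n); pickle.dump(f,open(f"{n}d.pkl","wb"))
    crop(f,*((260,130,440,330) if n=="scene" else (200,180,380,330)),3 if n=="scene" else 4,f"{n}d.png")
E
```

```text
time_s: 22.72
tool_pos: [542.2, 11.1, 179.1]
ee_rot: [0.506, 0.494, -0.503, 0.497]
force: [0.3, -0.2, 0.5]
width: -0.4
time_s: 22.88
tool_pos: [540.9, 9.7, 175.7]
ee_rot: [0.505, 0.495, -0.504, 0.496]
force: [-0.3, -0.0, -0.1]
width: -0.3
t 22.88 p [540.9   9.7 175.7] jaw -1.1 down [ 0.001 -0.    -1.   ] w -0.3 F [-0.3 -0.  -0.1] j6 -0.07
shift cm [-0.23  0.01 -0.03] rv [ 0.004  0.    -0.001] rows by dist 0.05532295881481841 by turn 0.035890480475810796
```

View pics/scened.png

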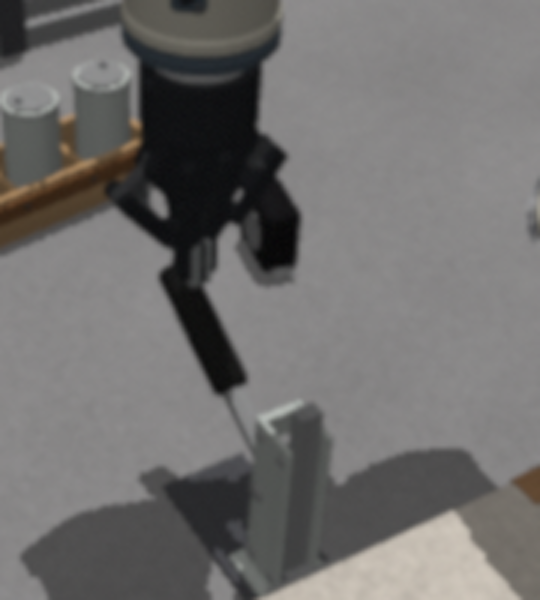

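View pics/topd.png

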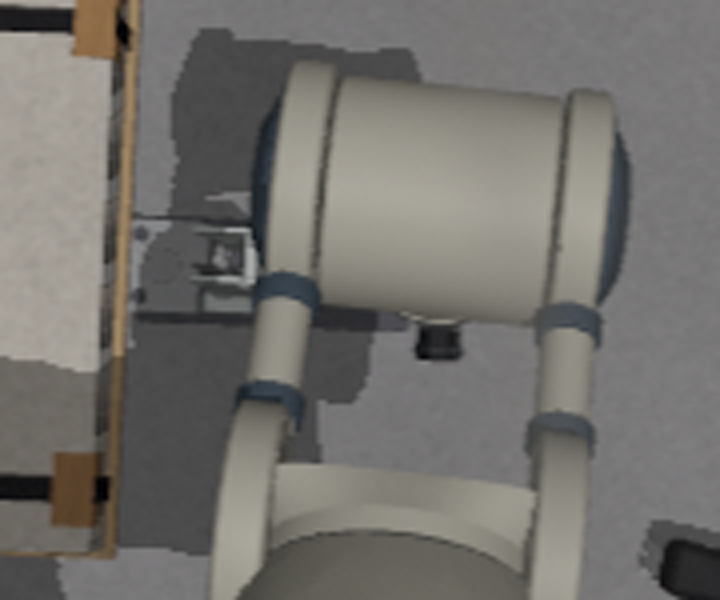

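```bash
cat > rk.py <<'E'
from h import *
import sys
for n in ("scene","top"):
    f=pickle.load(open(n+sys.argv[1]+".pkl","rb")); C=cloud(f)
    m=(abs(C[...,0]-545)<30)&(C[...,1]>110)&(C[...,1]<172)&(C[...,2]>140)&(C[...,2]<250)
    P=C[m]; q=P[P[:,2]>P[:,2].max()-4]; print(n,"racktop",P[:,2].max().round(1),len(q),q.mean(0).round(1))
    h=P[abs(P[:,2]-150)<3]; print(" housing top",h.min(0).round(1),h.max(0).round(1))
    # pack top plane
    m=(abs(C[...,2]-120)<40)&(C[...,0]>370)&(C[...,0]<730)&(C[...,1]>225)&(C[...,1]<480)&(f["z_map"]>0)
    P=C[m]; A=np.c_[P,][:, :2]; A=np.c_[A-[548,214],np.ones(len(P))]; s=np.linalg.lstsq(A,P[:,2],rcond=None)[0]
    r=P[:,2]-A@s; k=abs(r)<4; s=np.linalg.lstsq(A[k],P[k,2],rcond=None)[0]; print(" pack top at lug-side edge z",s[2].round(1),"slope y",s[1].round(4),"x",s[0].round(4), "foot lift est",(-s[1]*262).round(1))
E
python3 rk.py b; python3 rk.py d
```

```text
scene racktop 164.1 44 [545.2 154.8 161.7]
 housing top [528.5 122.7 147. ] [563.6 163.2 152.6]
 pack top at lug-side edge z 107.5 slope y 0.0002 x -0.0002 foot lift est -0.0
top racktop 169.3 4 [541.  152.  166.9]
 housing top [527.8 118.9 147. ] [561.8 158.2 152.7]
 pack top at lug-side edge z 106.7 slope y -0.0001 x -0.0007 foot lift est 0.0
scene racktop 176.8 33 [545.7 154.7 174.3]
 housing top [528.5 121.4 147. ] [563.9 163.6 153. ]
 pack top at lug-side edge z 108.2 slope y -0.0023 x -0.0003 foot lift est 0.6
top racktop 177.1 14 [544.9 148.9 174.8]
 housing top [528.  119.2 147.3] [561.9 158.1 152.7]
 pack top at lug-side edge z 107.3 slope y -0.0021 x -0.0006 foot lift est 0.6
```

```bash
python3 -m creep '[[[0,1,0,0,0,0,0],[0,3.1,0,1.05,0,0,0],[0,5.2,0,1.8,0,0,0],[0,7.4,0,2.2,0,0,0],[0,8.7,0,2.3,0,0,0]]]';python3 -m creep '[[[0,0.2,0,0,0,0,0],[0,0.4,0,0,0,0,0],[0,0.6,0,0,0,0,0],[0,0.6,0,0,0,0,0]]]'; python3 g.py 541 -13 80 -1.3
```

```text
time_s: 23.4
tool_pos: [540.5, -13.6, 86.1]
ee_rot: [0.505, 0.495, -0.505, 0.495]
force: [2.0, 7.1, 13.9]
width: 0.1
time_s: 23.73
tool_pos: [540.4, -13.6, 81.3]
ee_rot: [-0.505, -0.495, 0.505, -0.495]
force: [1.0, -1.0, 13.0]
width: -0.1
t 23.73 p [540.4 -13.6  81.3] jaw -1.1 down [-0. -0. -1.] w -0.1 F [ 1. -1. 13.] j6 -0.12
shift cm [ 0.13  0.06 -0.06] rv [0.003 0.    0.   ] rows by dist 0.0376342172945048 by turn 0.02622223424878908
```

```bash
python3 -m creep '[[[0,0.1,0,0,0,0,0],[0,0.15,0,0,0,0,0],[0,0.15,0,0,0,0,0]]]'; python3 -m creep '[[[0,0.1,0,0,0,0,0],[0,0.1,0,0,0,0,0],[0,0.1,0,0,0,0,0]]]'
```

```text
time_s: 23.98
tool_pos: [540.4, -13.6, 80.1]
ee_rot: [0.505, 0.495, -0.505, 0.495]
force: [-0.1, -0.9, 13.4]
width: -0.0
time_s: 24.23
tool_pos: [540.5, -13.6, 79.6]
ee_rot: [0.505, 0.495, -0.505, 0.495]
force: [-0.7, -0.3, 21.6]
width: -0.0
```

At the stop (21.6 N). Let it up.

```bash
python3 -m creep '[[[0,-2.2,0,-0.1,0,0,0],[0,-4.4,0,-0.5,0,0,0],[0,-6.5,0,-1.25,0,0,0],[0,-8.9,0,-2.3,0,0,0],[0,-9.8,0,-2.3,0,0,0]]]'; python3 -m creep '[[[0,0,0,0,0,0,0],[0,0,0,0,0,0,0]]]'; python3 g.py 541 10 178 -1.3
python3 - <<'E'
from h import *
from plant import grab_frame
for n in("scene","top"):
    f=grab_frame(n); pickle.dump(f,open(f"{n}e.pkl","wb"))
    crop(f,*((260,130,440,330) if n=="scene" else (200,180,380,330)),3 if n=="scene" else 4,f"{n}e.png")
E
python3 rk.py e
```

```text
time_s: 24.65
tool_pos: [541.2, 10.7, 179.2]
ee_rot: [0.505, 0.495, -0.504, 0.496]
force: [0.9, -0.3, 0.2]
width: 0.3
time_s: 24.82
tool_pos: [540.3, 9.4, 176.7]
ee_rot: [-0.504, -0.495, 0.505, -0.495]
force: [0.5, 0.3, -0.8]
width: 0.2
t 24.82 p [540.3   9.4 176.7] jaw -1.1 down [-0.001 -0.    -1.   ] w 0.2 F [ 0.5  0.3 -0.8] j6 -0.07
shift cm [-0.13  0.07 -0.06] rv [0.004 0.    0.001] rows by dist 0.03699835169465385 by turn 0.03052522825176789
scene racktop 189.6 51 [546.1 154.8 187.8]
 housing top [529.3 121.8 147. ] [562.9 161.1 152.8]
 pack top at lug-side edge z 121.7 slope y -0.052 x -0.0013 foot lift est 13.6
top racktop 191.9 13 [544.4 149.7 189.6]
 housing top [528.1 118.9 147.1] [561.8 157.9 153. ]
 pack top at lug-side edge z 120.6 slope y -0.0511 x -0.0019 foot lift est 13.4
```

View pics/scenee.png

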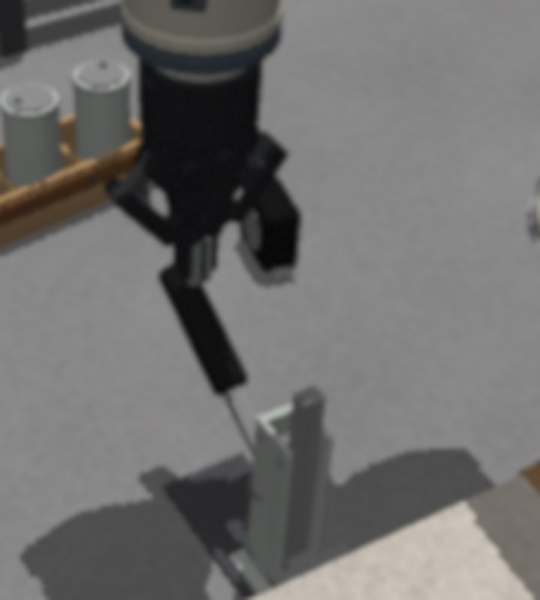

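```bash
python3 -m creep '[[[0,1,0,0,0,0,0],[0,3.1,0,1.05,0,0,0],[0,5.2,0,1.8,0,0,0],[0,7.4,0,2.2,0,0,0],[0,8.7,0,2.3,0,0,0]]]';python3 -m creep '[[[0,0.2,0,0,0,0,0],[0,0.4,0,0,0,0,0],[0,0.6,0,0,0,0,0],[0,0.6,0,0,0,0,0]]]'; python3 -m creep '[[[0,0.1,0,0,0,0,0],[0,0.1,0,0,0,0,0],[0,0.1,0,0,0,0,0]]]'
```

```text
time_s: 25.33
tool_pos: [540.6, -13.9, 88.6]
ee_rot: [0.505, 0.495, -0.505, 0.495]
force: [1.6, 3.3, 16.0]
width: -0.0
time_s: 25.67
tool_pos: [540.5, -13.8, 83.8]
ee_rot: [-0.505, -0.495, 0.505, -0.495]
force: [0.8, -3.1, 12.7]
width: -0.0
time_s: 25.92
tool_pos: [540.5, -13.8, 83.1]
ee_rot: [0.505, 0.495, -0.505, 0.495]
force: [0.1, -3.6, 12.1]
width: -0.1
```

```bash
python3 -m creep '[[[0,0.15,0,0,0,0,0],[0,0.25,0,0,0,0,0],[0,0.25,0,0,0,0,0]]]';  python3 -m creep '[[[0,0.1,0,0,0,0,0],[0,0.1,0,0,0,0,0],[0,0.1,0,0,0,0,0]]]'
```

```text
time_s: 26.17
tool_pos: [540.5, -13.8, 80.5]
ee_rot: [0.505, 0.495, -0.505, 0.495]
force: [-0.1, -2.8, 12.2]
width: -0.3
time_s: 26.42
tool_pos: [540.5, -13.8, 79.9]
ee_rot: [0.505, 0.495, -0.505, 0.495]
force: [0.1, -2.3, 16.6]
width: -0.0
```

```bash
python3 -m creep '[[[0,0.05,0,0,0,0,0],[0,0.05,0,0,0,0,0],[0,0.05,0,0,0,0,0],[0,0.05,0,0,0,0,0]]]'
python3 - <<'E'
from h import *
from plant import grab_frame
for n in("scene","top"):
    f=grab_frame(n); pickle.dump(f,open(f"{n}f.pkl","wb")); cv2.imwrite(f"pics/{n}f.png",f["color"][:,:,::-1])
E
python3 rk.py f; python3 g.py
```

```text
time_s: 26.75
tool_pos: [540.6, -13.8, 79.6]
ee_rot: [0.505, 0.495, -0.505, 0.496]
force: [-1.3, -2.8, 20.6]
width: 0.3
scene racktop 205.0 49 [546.1 154.8 203.2]
 housing top [529.3 122.4 147.2] [563.9 161.9 153. ]
 pack top at lug-side edge z 137.0 slope y -0.1065 x -0.0024 foot lift est 27.9
top racktop 205.3 18 [544.8 151.5 203.3]
 housing top [528.2 119.  147. ] [561.7 158.  152.6]
 pack top at lug-side edge z 134.0 slope y -0.0968 x 0.0009 foot lift est 25.4
t 26.85 p [540.6 -13.8  79.6] jaw -1.1 down [ 0.001 -0.    -1.   ] w -0.1 F [-1.4 -2.2 20.7] j6 -0.12
```

View pics/scenef.png

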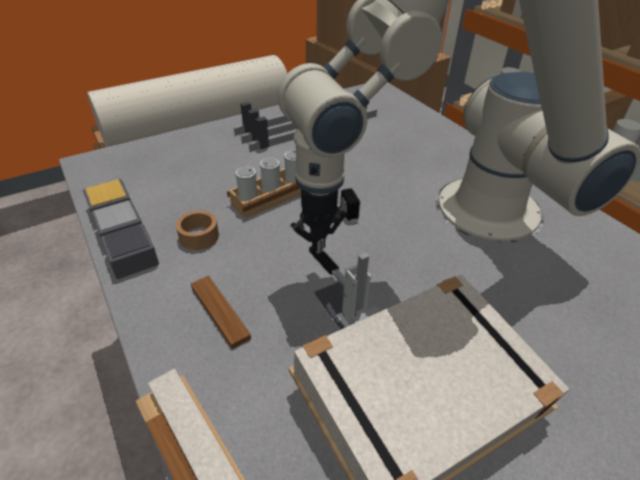

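View pics/topf.png

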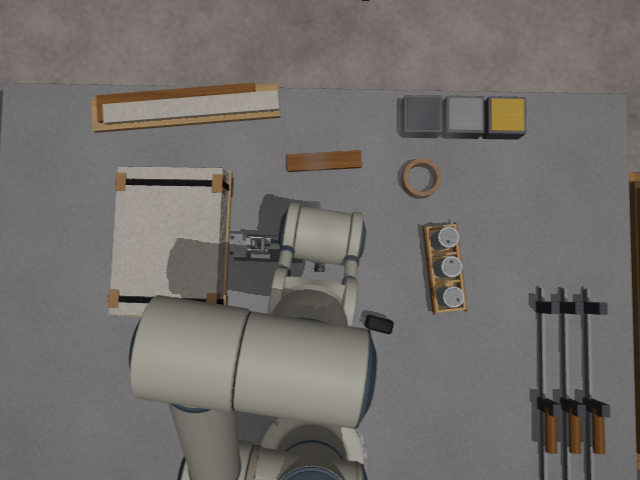

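```bash
python3 -c "
from plant import manip
print(manip.sign_off())"; python3 g.py
```

```text
the job is handed in; nothing more can be done
None
the job is handed in; nothing more can be done
```

The job is handed in at about 27 s of the 72 s allowed: the tins are in the crate, the pack is jacked up, and the arm is holding the handle fully down.

- **Tins:** both tins from the pack stand upright in the crate's middle cell and its free end cell. The stored tin looks untouched in both camera views.
- **Jack:** it stands on the bench with its saddle under the lug. The camera measurements put the saddle centre within 1 to 2 mm of the marked lift point. That is an inference from the housing and base plate, because the lug hides the saddle.
- **Pumping:** I made three full strokes. In pictures taken after each of the first two, the handle had come all the way up. After the second stroke the feet had risen only about 13.5 mm, so I made the third.
- **Final state:** the rack is up about 43 mm. The feet are about 25 to 28 mm up, which is enough for the 18 mm packer.
- **Hold:** the shut fingers press the handle on its stop with about 21 N. They push on it from above and do not grip it. The jack has not rocked or shifted.
- **Other items:** the packer, tape roll and tape measure look unmoved in the last pictures.

**Checks that disagreed:**
- The two cameras differed by 3 to 5 mm in y, so I corrected them against known gripper positions. They also gave different foot heights at the end, 27.9 and 25.4 mm.
- After the first stroke the pack had risen less than I worked out from the rack height, about 0.6 mm at the feet instead of 2. The later strokes raised it about as far as expected.

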